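# Swap two tarts on the bakery display

### The job

Clear the stray bread rolls from the counter in front of the display into the wooden crate first. Then swap the round tart and the rectangular tart on the three-bay display with the lifter, setting one down in the empty bay on the way: slide the blade between the rails under a tart, lift it, keeping it level and your fingers off it; each must end centred and flat on the rails of the other's old bay. Finally stand the lifter flat back on its pale wooden rest board, and leave the jar and the mug alone.

Things in the scene. Friction and masses are not known exactly. Their poses are not given: they have to be found in the camera images.
- tart_round_c (a point): round tart in a metal tin, 80 mm across, 20 mm high, 0.15 kg. Its listed point is its centre (half-way up), 46 mm above the bay origin when it rests on the rails; z up. At the start it rests centred within about 4 mm on the rails of bay_a.
- tart_rect_c (a point): rectangular tart in a metal tin, 90 (x) x 72 (y) x 20 mm high, 0.15 kg. Its listed point is its centre (half-way up), 46 mm above the bay origin when it rests on the rails; z up. At the start it rests centred within about 4 mm on the rails of bay_b.
- bay_a: fixed wooden bay, one of three alike, 98 mm apart along y on the display: base 110 (x) x 86 x 4 mm with two upright rails 6 mm thick along x at y +-27 mm (48 mm clear between), tops 36 mm above the origin, open at both x ends. Origin: centre of its underside, 8 mm above the counter; x away from the robot, z up. The round tart starts here; the rectangular tart must end here.
- bay_b: fixed wooden bay, one of three alike, 98 mm apart along y on the display: base 110 (x) x 86 x 4 mm with two upright rails 6 mm thick along x at y +-27 mm (48 mm clear between), tops 36 mm above the origin, open at both x ends. Origin: centre of its underside, 8 mm above the counter; x away from the robot, z up. The rectangular tart starts here; the round tart must end here.
- bay_c: fixed wooden bay, one of three alike, 98 mm apart along y on the display: base 110 (x) x 86 x 4 mm with two upright rails 6 mm thick along x at y +-27 mm (48 mm clear between), tops 36 mm above the origin, open at both x ends. Origin: centre of its underside, 8 mm above the counter; x away from the robot, z up. Empty at the start: the free third spot; which of the three bays it is varies.
- lifter_grip (a point): pastry lifter, 0.25 kg: flat steel blade 195 x 36 x 3 mm; dark wooden handle bar (110 long, 24 wide, 24 mm high) above its rear on two posts. Point: centre of the bar, 80 mm above the blade's underside; x to the blade's tip, z up. The blade runs from 50 mm behind to 145 mm ahead of it, bare for a tart 55 to 145 mm ahead. Starts flat on the rest board, point about 45 mm short of its middle.
- rest: pale wooden rest board fixed on the counter, 250 (x) x 120 (y) x 4 mm. Origin: centre of its underside, z up. Left or right of the display; the crate stands on the other side.
- crate: slatted wooden crate fixed on the counter, open at the top, outside 250 (x) x 180 (y) x 65 mm high, walls and floor 8 mm. Origin: centre of its underside, z up.
- roll_1_c (a point): bread roll, firm, rounded block 90 (x) x 54 (y) x 42 mm high, 0.09 kg, flat on the counter in front of the display at the start, its long axis x roughly across in front of the robot. The point is its centre, z up. Two to four rolls are present.
- roll_2_c (a point): bread roll, firm, rounded block 90 (x) x 54 (y) x 42 mm high, 0.09 kg, flat on the counter in front of the display at the start, its long axis x roughly across in front of the robot. The point is its centre, z up. Two to four rolls are present.
- roll_3_c (a point): bread roll, firm, rounded block 90 (x) x 54 (y) x 42 mm high, 0.09 kg, flat on the counter in front of the display at the start, its long axis x roughly across in front of the robot. The point is its centre, z up. Two to four rolls are present.
- roll_4_c (a point): bread roll, firm, rounded block 90 (x) x 54 (y) x 42 mm high, 0.09 kg, flat on the counter in front of the display at the start, its long axis x roughly across in front of the robot. The point is its centre, z up. Two to four rolls are present.
- jam_jar: closed glass jar, 68 mm across, 100 mm high, standing beside the display; bystander. Origin: centre of its underside.
- mug: white mug, 80 mm across, 90 mm high, beside the display; bystander. Origin: centre of its underside.

How it is judged:
On the way, in this order (a step that is already met when the one before it is completed fails the run):
1. all the bread rolls are in the crate (x of roll_1_c in the frame of crate between -0.115 and 0.115 m and y of roll_1_c in the frame of crate between -0.08 and 0.08 m and height (world z) of each of roll_1_c, roll_2_c, roll_3_c, roll_4_c below 0.085 m and contact force between each of roll_1, roll_2, roll_3, roll_4 and the fingers below 0.1 N and x of roll_2_c in the frame of crate between -0.115 and 0.115 m and y of roll_2_c in the frame of crate between -0.08 and 0.08 m and x of roll_3_c in the frame of crate between -0.115 and 0.115 m and y of roll_3_c in the frame of crate between -0.08 and 0.08 m and x of roll_4_c in the frame of crate between -0.115 and 0.115 m and y of roll_4_c in the frame of crate between -0.08 and 0.08 m), for 0.2 s.
2. one of the tarts is set down in the empty bay (((horizontal distance between tart_round_c and bay_c below 0.02 m and z of tart_round_c in the frame of bay_c between 0.042 and 0.05 m and angle between tart_round_c's own z axis and vertical below 0.08 rad and contact force between tart_round and lifter below 0.05 N) or (horizontal distance between tart_rect_c and bay_c below 0.02 m and z of tart_rect_c in the frame of bay_c between 0.042 and 0.05 m and angle between tart_rect_c's own z axis and vertical below 0.08 rad and contact force between tart_rect and lifter below 0.05 N))), for 0.2 s.
3. the other tart is set down in its new bay (((horizontal distance between tart_round_c and bay_b below 0.02 m and z of tart_round_c in the frame of bay_b between 0.042 and 0.05 m and angle between each of tart_round_c, tart_rect_c's own z axis and vertical below 0.08 rad and contact force between each of tart_round, tart_rect and lifter below 0.05 N and horizontal distance between tart_rect_c and bay_c below 0.02 m and z of tart_rect_c in the frame of bay_c between 0.042 and 0.05 m) or (horizontal distance between tart_rect_c and bay_a below 0.02 m and z of tart_rect_c in the frame of bay_a between 0.042 and 0.05 m and angle between each of tart_rect_c, tart_round_c's own z axis and vertical below 0.08 rad and contact force between each of tart_rect, tart_round and lifter below 0.05 N and horizontal distance between tart_round_c and bay_c below 0.02 m and z of tart_round_c in the frame of bay_c between 0.042 and 0.05 m))), for 0.2 s.
4. both tarts have changed places (horizontal distance between tart_round_c and bay_b below 0.02 m and z of tart_round_c in the frame of bay_b between 0.042 and 0.05 m and angle between each of tart_round_c, tart_rect_c's own z axis and vertical below 0.08 rad and contact force between each of tart_round, tart_rect and lifter below 0.05 N and horizontal distance between tart_rect_c and bay_a below 0.02 m and z of tart_rect_c in the frame of bay_a between 0.042 and 0.05 m), for 0.2 s.
At the end, for the whole second after the job is handed in: The round tart lies flat on the rails of bay_b and the rectangular tart on those of bay_a, each within 20 mm of the bay's centre and off the lifter; all rolls present are in the crate; the lifter stands flat on its rest board with its handle's centre over the board; everything is at rest (all of step 1 and all of step 4 and angle between lifter_grip's own z axis and vertical below 0.1 rad and height (world z) of lifter_grip below 0.092 m and x of lifter_grip in the frame of rest between -0.115 and 0.115 m and y of lifter_grip in the frame of rest between -0.045 and 0.045 m and linear speed of each of tart_round, tart_rect, lifter, roll_1, roll_2, roll_3, roll_4 below 0.02 m/s); the robot touches nothing.
It fails at once if a finger touches a tart (contact force between any of tart_round, tart_rect and the fingers above 0.5 N).
It fails at once if a tart is tipped (angle between any of tart_round_c, tart_rect_c's own z axis and vertical above 0.5 rad).
It fails at once if the jar or the mug is shifted (distance of any of jam_jar, mug from where it was at the start of the episode above 0.03 m).
Of roll_1, roll_2, roll_3, roll_4 only 2 to 4 are there at a start; the rules pass over those that are not, and their reading is None.
At some moment in a run one of roll_1, roll_2, roll_3, roll_4 may be knocked a few centimetres aside while the robot is not near it.
It also fails if it takes over 210 s, if anything falls off the work surface, if the arm or the gripper's body presses on something with over 40 N, if the wrist force passes 120 N, or if a joint passes its speed limit or range.

### The arm

A 7-joint arm with a two-finger parallel gripper is mounted at the origin on the work surface. World frame = base frame: x ahead of the robot, y to its left, z up, the work surface at z = 0. Lengths are in m, angles in rad, forces in N, time in s.
With the tool pointing down it reaches from about 0.4 to 0.85 m from the base axis. Payload 10.4 kg.
Tool frame: the origin (TCP) lies at the very end of the fingers, on their centre line; the grasp point (between the pads) lies 19 mm behind it; z points along the fingers, y is the direction in which the jaws open and shut (so a half turn about z gives the same grasp; the last joint's range is limited). The gripper opens to 87 mm and grips with 3 to 60 N. Pads are 19 mm wide; open, the fingers measure 117 mm over their backs; the gripper's body (75 mm by 190 mm) begins 51 mm behind the grasp point.
Start: joints at [1.318, 0.332, -0.065, 1.46, 0.022, 1.35, -0.088], TCP at [0.142, -0.609, 0.223] pointing down, gripper open.
Joint ranges: [-2.6, 2.6], [-0.5, 2.12], [-1.47, 1.34], [0.16, 2.42], [-1.27, 4.41], [0.06, 2.06], [-2.6, 2.6]. Speed limits (rad/s): [2.22, 2.22, 2.79, 2.79, 3.14, 3.14, 3.14].

### API

Orientations are given as a unit quaternion [x, y, z, w].
In Python, from bench import read_state, imaging, r gives the robot as it stands. The module is installed in compiled form; this text tells all that it offers.
- The arm moves only by the tool move_arm, never from a script. Its argument "series" is a list of rows, each a list of 4 numbers: the shift along the tool's x, y, z in m, then the turn about the tool's z in rad. In form: [[x, y, z, roll], ...]. A call has 1 to 20 rows; each row is the pose to reach, as a shift and turn from the pose commanded when the call began, along the tool's axes at that moment; what a row does not reach only later rows make up. A row lasts 1/10 s, in which the tool goes at most 50 mm and 8.59 degrees, less where a joint would pass 70% of its speed; a pose out of reach is approached as far as the arm can. A call with a gripper value outside its range is refused whole. "claw" is the gripper's target within -1 to 1 (fully open at 1, half-way at 0, shut at -1), set as the call begins (left out, the last holds). The fingers move at their own pace and stop on an object; "newtons" is the grip in N (left out, the last holds). Time passes only in rows, so rows that repeat a pose let the fingers close. It gives the time, the measured TCP pose, the force and the opening at its end, in the units of the state.
- read_state(): the state, without advancing time (a new reading comes with each control period).
- imaging.camera(name): name is "scene" or "top" or "wrist"; returns (picture, depth): 384x512x3 uint8, red, green, blue; 384x512 float32, m along the optical axis (not along the pixel's ray), 0 where there is no reading.
- imaging.get_calibration(name): a dict with "camera_matrix" (3x3 intrinsics, pixels), "R" (3x3) and "t" (3): a world point X has camera coordinates R X + t. Camera axes: x right, y down, z forward; pixel columns grow to the right and rows downward; lengths in m; the calibration is good to about 2 mm. A picture is of the moment at which its call begins: read the wrist's pose just before it. get_calibration takes no time and is no camera call; for the wrist camera it gives the pose at the moment of the call.
- r.close_job(): hands the job in, once; it reports no verdict.
The state is a dict: "time": time; "joint_positions": joint angles; "joint_vel": joint speeds; "joint_torque": joint torques, N m; "ee_pos": TCP position; "eef_rot": TCP orientation; "ft_force": force on the tool from outside, world axes, zero at the start; "torque": the same for the moment, N m; "width": finger opening in m.
Only numpy, scipy, OpenCV 4.12 (cv2) and the standard library are available. Lean on these libraries where they do the work, as an engineer would, in place of code of your own. Each camera call takes 0.05 s, during which the arm holds its last target.

## Working session

There is one attempt and no reset: what is moved stays moved. The work goes in short steps, Python scripts to look and compute and a tool call to move; the robot and the scene stay as the last step left them, time stands still between calls to the robot, and variables do not carry over. Pictures are saved under pics/ and viewed, and the job is handed in when it is done.

Besides the shell and the picture viewer there is one more tool, called after "Request:" in YAML: its name, and indented under it one key for each argument. move_arm: Moves the arm, as the interface text tells. Its arguments: {"type":"object","properties":{"series":{"type":"array","items":{"type":"array","items":{"type":"number"}}},"claw":{"type":"number"},"newtons":{"type":"number"}},"required":["series"]}

```bash
mkdir -p pics; cat > h.py <<'E'
import numpy as np,cv2
from bench import read_state, imaging, r
def snap(name,fn):
    s=read_state(); c=imaging.get_calibration(name); p,d=imaging.camera(name)
    cv2.imwrite('pics/'+fn+'.png',cv2.cvtColor(p,cv2.COLOR_RGB2BGR)); np.savez('pics/'+fn+'.npz',p=p,d=d,K=c['camera_matrix'],R=c['R'],t=c['t'])
    return p,d,c
def load(fn): return np.load('pics/'+fn+'.npz')
def world(z):
    d=z['d'];K=z['K'];v,u=np.mgrid[:384,:512]
    P=np.stack([(u-K[0,2])/K[0,0]*d,(v-K[1,2])/K[1,1]*d,d],-1)
    return (P-z['t'])@z['R']   # R^T (P-t)
def crop(fn,u0,v0,u1,v1,s,out):
    z=load(fn);p=cv2.cvtColor(z['p'],cv2.COLOR_RGB2BGR)[v0:v1,u0:u1]
    cv2.imwrite('pics/'+out+'.png',cv2.resize(p,None,fx=s,fy=s,interpolation=cv2.INTER_CUBIC))
E
python3 - <<'E'
from h import *
for n in ['scene','top']:
    snap(n,n+'0')
s=read_state();print(s)
W=world(load('top0'));print(W[200,256],W[50,50],W[350,450])
E
```

```text
{'time': 0.1, 'joint_positions': array([ 1.31842624,  0.33279088, -0.06469707,  1.46082696,  0.02163581,
        1.34989708, -0.08852153]), 'joint_vel': array([ 0.00014957, -0.0014934 ,  0.00028134, -0.00171859,  0.0007227 ,
       -0.0009087 ,  0.00050943]), 'joint_torque': array([ 1.88812213e-03, -6.24543715e+01,  2.48628587e-02, -3.90718210e+01,
       -6.13861252e-02,  3.65134212e-02, -7.16865969e-06]), 'ee_pos': array([ 0.14225445, -0.60825589,  0.22185912]), 'eef_rot': array([ 9.93407660e-01,  1.14633530e-01, -1.14978840e-04, -6.02068419e-04]), 'ft_force': array([ 0.30491494,  0.44796986, -0.43264097]), 'torque': array([ 0.01889778, -0.06372805, -0.00658563]), 'width': 0.08688190550829553}
[ 0.58653428 -0.0094432  -0.00397526] [ 1.43261292  1.03915545 -0.74692025] [ 0.18748488 -0.52545136  0.00060902]
```

View pics/scene0.png

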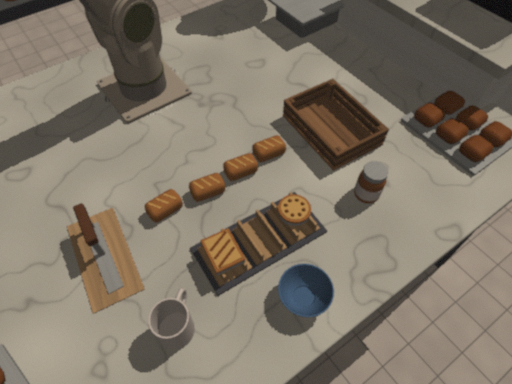

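View pics/top0.png

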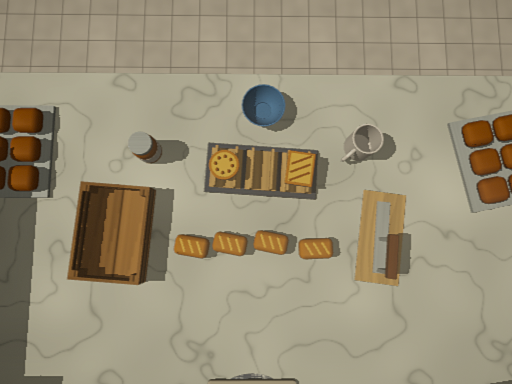

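The top view shows four rolls in a row at about v=245, u=192, 230, 271 and 316. The crate is on the left (u≈112), and the display is in the middle, with the round tart at (224,165), the rectangular tart at (300,170) and the empty bay between them. The lifter lies on its board at right (382,240).

```bash
python3 - <<'E'
from h import *
z=load('top0');W=world(z);p=z['p'].astype(int)
print(z['K'],z['R'],z['t'])
X,Y,Z=W[...,0],W[...,1],W[...,2]
# counter check
for uv in [(200,300),(300,300),(350,300),(150,300),(430,230),(200,120)]: print(uv,W[uv[1],uv[0]].round(4))
def blobs(m,lo=60,n=''):
    k,l,st,c=cv2.connectedComponentsWithStats(m.astype(np.uint8))
    for i in range(1,k):
        if st[i,4]<lo: continue
        q=W[l==i]; a=cv2.minAreaRect((q[:,:2]*1000).astype(np.float32))
        print(n,st[i],'c',(np.array(a[0])).round(1),'sz',np.array(a[1]).round(1),'ang',round(a[2],1),'z',np.percentile(q[:,2],[5,50,95]).round(4))
v,u=np.mgrid[:384,:512]
blobs((Z>.02)&(Z<.06)&(v>220)&(v<270)&(u>168)&(u<340),n='roll')
blobs((Z>.052)&(Z<.08)&(v>140)&(v<205)&(u>200)&(u<325),n='tart')
blobs((Z>.003)&(Z<.08)&(v>140)&(v<205)&(u>200)&(u<325),n='disp')
blobs((Z>.002)&(v>185)&(v<292)&(u>350)&(u<420),n='rest')
blobs((Z>.07)&(v>185)&(v<292)&(u>350)&(u<420),n='handle')
blobs((Z>.055)&(Z<.08)&(v>175)&(v<295)&(u>60)&(u<165),n='crate')
blobs((Z>.06)&(v>115)&(v<170)&(u>330)&(u<390),n='mug')
blobs((Z>.06)&(v>115)&(v<170)&(u>120)&(u<165),n='jar')
blobs((Z>.02)&(v>80)&(v<130)&(u>235)&(u<290),n='bowl')
E
python3 -c "
from h import *
crop('top0',195,135,330,210,5.5,'c1')
crop('top0',345,180,420,295,5,'c2')"
```

```text
[[351.45800557   0.         253.80844557]
 [  0.         351.45800557 194.4733627 ]
 [  0.           0.           1.        ]] [[ 0.00255606 -0.99995074  0.00959103]
 [-0.99322371 -0.00365302 -0.11616071]
 [ 0.11619002 -0.00922912 -0.99318412]] [-0.0047949   0.59746891  0.90749931]
(200, 300) [ 0.3158  0.1405 -0.0008]
(300, 300) [ 0.3165 -0.128   0.0018]
(350, 300) [ 0.3166 -0.2626  0.0017]
(150, 300) [ 0.3153  0.2751 -0.0034]
(430, 230) [ 0.5046 -0.4919 -0.0034]
(200, 120) [0.8137 0.1502 0.0024]
roll [253 230  35  25 666] c [471.  -47.4] sz [89.8 53.9] ang 78.9 z [0.0316 0.0406 0.0445]
roll [212 232  35  24 668] c [467.2  61.7] sz [89.6 53.5] ang 78.9 z [0.032  0.0409 0.0444]
roll [173 234  36  25 679] c [460.8 163.8] sz [90.6 53.8] ang 80.1 z [0.0311 0.0409 0.0451]
roll [298 238  35  21 675] c [ 455.7 -166.5] sz [52.6 89.7] ang 0.1 z [0.0306 0.0405 0.0443]
tart [209 150  30  30 717] c [673.3  77. ] sz [78.6 76.2] ang 0.0 z [0.062  0.0654 0.0689]
tart [284 150  32  37 918] c [ 664.9 -122.9] sz [72.1 91.2] ang 81.6 z [0.062  0.0651 0.068 ]
disp [ 204  141  114   60 5526] c [670.  -22.9] sz [317.7 154.9] ang 86.6 z [0.0064 0.0127 0.067 ]
rest [ 353  190   55   96 3653] c [ 503.8 -207. ] sz [417.  255.7] ang 82.0 z [0.0024 0.0052 0.0957]
handle [385 234  14  45 540] c [ 437.2 -178.3] sz [107.5 366.9] ang 0.7 z [0.0799 0.0948 0.0979]
crate [  67  181   84  104 1560] c [496.2 368.7] sz [182.8 250.4] ang 85.5 z [0.0574 0.0654 0.0682]
mug [343 124  40  36 456] c [ 615.6 -170.4] sz [ 78.2 430.1] ang 44.6 z [0.0613 0.0793 0.0912]
jar [128 131  29  28 614] c [626.4 149.8] sz [394.1  66.1] ang 55.7 z [0.0675 0.0999 0.1034]
bowl [241  84  44  43 796] c [700.7  10.5] sz [117.4 408.9] ang 75.3 z [0.0217 0.0375 0.0518]
```

```bash
echo
python3 - <<'E'
from h import *
z=load('top0');W=world(z);d=z['d']
X,Y,Z=W[...,0],W[...,1],W[...,2]
v,u=np.mgrid[:384,:512]
def rect(m,n,trim=0):
    k,l,st,c=cv2.connectedComponentsWithStats((m&(d>0)).astype(np.uint8))
    i=1+np.argmax(st[1:,4]); q=W[l==i]; q=q[np.abs(q[:,:2]-np.median(q[:,:2],0)).max(1)<.3]
    a=cv2.minAreaRect((q[:,:2]*1000).astype(np.float32))
    print(n,len(q),'c',(np.array(a[0])).round(1),'sz',np.array(a[1]).round(1),'ang',round(a[2],1),'z',np.percentile(q[:,2],[5,50,95]).round(4),'mean',q.mean(0).round(4))
rng=(X>.5)&(X<.78)
rect((Z>.006)&rng&(v>140)&(v<205)&(u>200)&(u<325),'disp')
rect((Z>.006)&(Z<.05)&rng&(v>140)&(v<205)&(u>200)&(u<325),'disp2')
R=(X>.3)&(X<.65)&(Y<-.25)&(Y>-.5)
rect((Z>.0015)&R,'rest'); 
m=(Z>.07)&R&(d>0);rect(m,'handle')
m=(Z>.085)&R&(d>0);rect(m,'handle')
rect((Z>.06)&(X>.6)&(X<.9)&(Y<-.15)&(Y>-.4),'mug')
rect((Z>.06)&(X>.6)&(X<.9)&(Y<.4)&(Y>.15),'jar')
rect((Z>.02)&(X>.7)&(X<.95)&(Y<.1)&(Y>-.1),'bowl')
# rail tops
m=(Z>.036)&(Z<.05)&(X>.6)&(X<.73)&(Y<.15)&(Y>-.2)&(d>0)
k,l,st,c=cv2.connectedComponentsWithStats(m.astype(np.uint8))
for i in range(1,k):
    if st[i,4]>8:
        q=W[l==i];a=cv2.fitLine((q[:,:2]*1000).astype(np.float32),cv2.DIST_HUBER,0,.01,.01).ravel();print(st[i],q.mean(0).round(4),'x',q[:,0].min().round(4),q[:,0].max().round(4),'dir',np.degrees(np.arctan2(a[1],a[0])).round(1))
crop('top0',195,135,330,210,5.5,'c1')
crop('top0',345,180,420,295,5,'c2')
E
```

```text
disp 5323 c [668.5 -22. ] sz [309.6 140.3] ang 86.2 z [0.0071 0.0129 0.0671] mean [ 0.6639 -0.0207  0.0297]
disp2 3685 c [668.5 -22. ] sz [309.6 140.3] ang 86.2 z [0.0068 0.0111 0.0443] mean [ 0.6622 -0.0145  0.0139]
rest 3824 c [ 485.5 -353.2] sz [136.8 264.5] ang 83.4 z [0.0021 0.005  0.0955] mean [ 0.4839 -0.3439  0.0177]
handle 538 c [ 438.8 -345.6] sz [ 24.3 109.2] ang 83.9 z [0.0798 0.0948 0.0977] mean [ 0.439 -0.343  0.093]
handle 481 c [ 438.8 -345.6] sz [ 24.3 109.3] ang 83.8 z [0.0877 0.0951 0.0979] mean [ 0.4387 -0.3439  0.0945]
mug 455 c [ 735.7 -283.2] sz [ 78.5 103.5] ang 9.3 z [0.0613 0.0793 0.0912] mean [ 0.7345 -0.2902  0.0789]
jar 611 c [719.3 285.9] sz [61.5 63.1] ang 84.2 z [0.0675 0.0999 0.1032] mean [0.7169 0.2832 0.0933]
bowl 788 c [841.5 -26.1] sz [115.9 117.8] ang 47.3 z [0.0217 0.0373 0.0515] mean [ 0.8552 -0.0274  0.037 ]
[215 146   3   6  17] [0.721  0.0994 0.0443] x 0.7137 0.7277 dir -3.4
[235 146   3  11  24] [0.7157 0.0455 0.0443] x 0.7002 0.7288 dir -0.1
[249 147   5  41  92] [0.6691 0.0047 0.0445] x 0.6163 0.725 dir -3.6
[269 149   5  41  98] [ 0.6648 -0.0489  0.0444] x 0.6118 0.7203 dir -3.5
[232 175   4  12  26] [0.6341 0.0509 0.0444] x 0.6187 0.6488 dir -6.4
[212 176   4  10  23] [0.6325 0.105  0.0442] x 0.6218 0.6453 dir -3.8
[285 184   3   7  15] [ 0.6168 -0.0898  0.0425] x 0.6089 0.6252 dir 0.7
[306 187   2   5  10] [ 0.6116 -0.1431  0.0444] x 0.6063 0.6169 dir 1.5
```

View pics/c1.png

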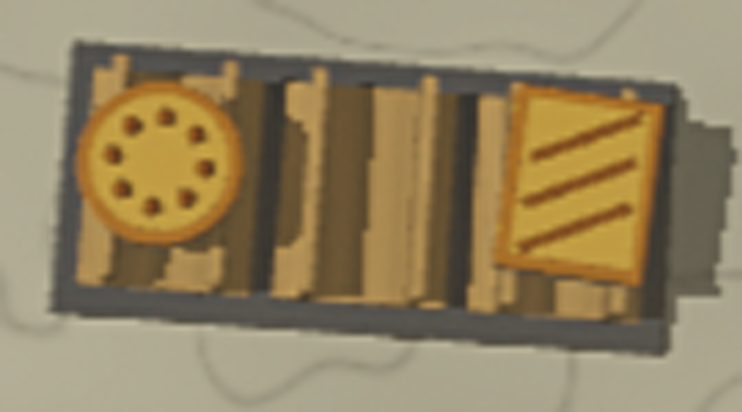

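View pics/c2.png

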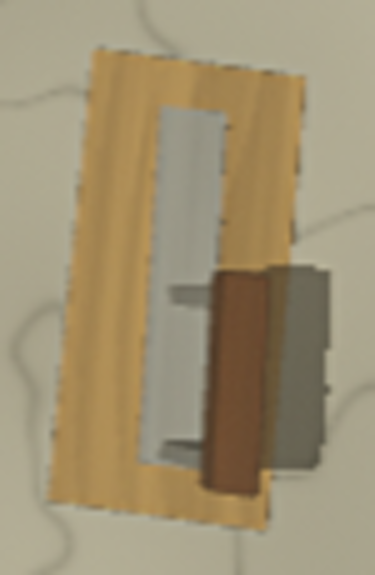

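```bash
cat >> h.py <<'E'
def pose():
    s=read_state();q=s['eef_rot'];from scipy.spatial.transform import Rotation as Ro
    M=Ro.from_quat(q).as_matrix()
    return s,M,np.degrees(np.arctan2(M[1,0],M[0,0]))
def plan(*wps):
    """wps: world x,y,z,theta(deg); prints tool-frame rows"""
    s,M,th=pose();p=s['ee_pos'];print('t',s['time'],'at',p.round(4),'th',round(th,2),'w',round(s['width'],4),'q',s['joint_positions'].round(2),'tilt',np.degrees(np.arccos(-M[2,2])).round(2),'F',s['ft_force'].round(1))
    t=np.radians(th);last=p;lt=th
    for w in wps:
        d=np.array(w[:3])-p; dt=(w[3]-th+180)%360-180
        x=d[0]*np.cos(t)+d[1]*np.sin(t); y=d[0]*np.sin(t)-d[1]*np.cos(t)
        n=max(np.linalg.norm(np.array(w[:3])-last)/.05,abs((w[3]-lt+180)%360-180)/8.59)
        print([round(x,4),round(y,4),round(-d[2],4),round(-np.radians(dt),4)],'rows>=',round(n,1)); last=np.array(w[:3]);lt=w[3]
E
python3 -c "
from h import *
plan((.461,.164,.15,80),(.461,.164,.01,80))
print(repr(pose()[1].round(3)))
"
```

```text
t 0.1 at [ 0.1423 -0.6083  0.2219] th 13.16 w 0.0869 q [ 1.32  0.33 -0.06  1.46  0.02  1.35 -0.09] tilt 0.07 F [ 0.3  0.4 -0.4]
[np.float64(0.4863), np.float64(-0.6794), np.float64(0.0719), np.float64(-1.1665)] rows>= 16.8
[np.float64(0.4863), np.float64(-0.6794), np.float64(0.2119), np.float64(-1.1665)] rows>= 2.8
array([[ 0.974,  0.228, -0.   ],
       [ 0.228, -0.974,  0.001],
       [-0.   , -0.001, -1.   ]])
```

```bash
python3 -c "
from h import *
plan((.456,-.166,.15,90),(.456,-.166,.01,90))
"
```

```text
t 0.1 at [ 0.1423 -0.6083  0.2219] th 13.16 w 0.0869 q [ 1.32  0.33 -0.06  1.46  0.02  1.35 -0.09] tilt 0.07 F [ 0.3  0.4 -0.4]
[np.float64(0.4062), np.float64(-0.3592), np.float64(0.0719), np.float64(-1.341)] rows>= 10.9
[np.float64(0.4062), np.float64(-0.3592), np.float64(0.2119), np.float64(-1.341)] rows>= 2.8
```

Request:
move_arm:
  series:
    - [0.406,-0.359,0.072,-1.341]
    - [0.406,-0.359,0.072,-1.341]
    - [0.406,-0.359,0.072,-1.341]
    - [0.406,-0.359,0.072,-1.341]
    - [0.406,-0.359,0.072,-1.341]
    - [0.406,-0.359,0.072,-1.341]
    - [0.406,-0.359,0.072,-1.341]
    - [0.406,-0.359,0.072,-1.341]
    - [0.406,-0.359,0.072,-1.341]
    - [0.406,-0.359,0.072,-1.341]
    - [0.406,-0.359,0.072,-1.341]
    - [0.406,-0.359,0.072,-1.341]
    - [0.406,-0.359,0.072,-1.341]
  claw: 1
  newtons: 20

```text
time: 1.4
ee_pos: [0.4561, -0.1656, 0.1501]
eef_rot: [0.706, 0.708, -0.0, -0.0]
ft_force: [-0.6, -0.8, 0.2]
width: 0.0871
```

```bash
python3 -c "
from h import *
plan((.456,-.166,.01,90))
snap('wrist','w1')
"
```

```text
t 1.4 at [ 0.4561 -0.1656  0.1501] th 90.14 w 0.0871 q [ 0.82  0.13 -0.6   1.89  0.08  1.15  0.2 ] tilt 0.05 F [-0.6 -0.8  0.2]
[np.float64(-0.0004), np.float64(-0.0001), np.float64(0.1401), np.float64(0.0025)] rows>= 2.8
```

View pics/w1.png

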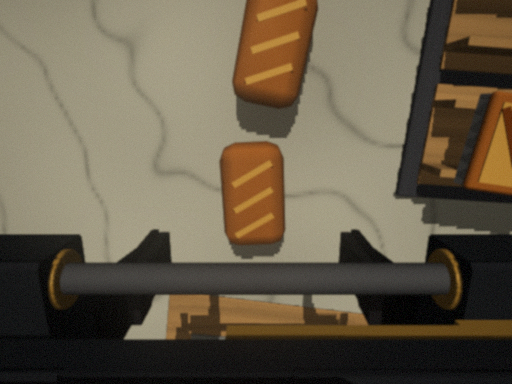

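The wrist view shows the roll at about (252,193), centred between the finger tips at u≈160 and 350. I'll go down and grip it.

Request:
move_arm:
  series:
    - [0,0,0.05,0]
    - [0,0,0.1,0]
    - [0,0,0.138,0]
    - [0,0,0.138,0]

```text
time: 1.85
ee_pos: [0.4516, -0.1668, 0.0084]
eef_rot: [0.708, 0.706, -0.002, -0.004]
ft_force: [-0.1, -0.1, 0.9]
width: 0.0871
```

Request:
move_arm:
  series:
    - [0,0,0,0]
    - [0,0,0,0]
    - [0,0,0,0]
    - [0,0,0,0]
    - [0,0,0,0]
    - [0,0,0,0]
  claw: -1

```text
time: 2.45
ee_pos: [0.4563, -0.1669, 0.0133]
eef_rot: [0.707, 0.707, -0.0, 0.001]
ft_force: [-1.4, -0.9, 8.1]
width: 0.0539
```

```bash
python3 -c "
from h import *
# crate slots
c=np.array([.496,.369]);a=np.radians(-4.5);ex=np.array([np.cos(a),np.sin(a)]);ey=np.array([-np.sin(a),np.cos(a)])
for x in(62,-62,0): print(x,(c+ex*x/1000).round(4))
P=(c+ex*.062);plan((.456,-.16,.15,90),(P[0],P[1],.15,85.5),(P[0],P[1],.027,85.5))
"
```

```text
62 [0.5578 0.3641]
-62 [0.4342 0.3739]
0 [0.496 0.369]
t 2.45 at [ 0.4563 -0.1669  0.0133] th 90.0 w 0.0539 q [ 0.77  0.32 -0.57  2.01  0.23  0.87  0.08] tilt 0.07 F [-1.4 -0.9  8.1]
[np.float64(0.0069), np.float64(-0.0003), np.float64(-0.1367), np.float64(0.0001)] rows>= 2.7
[np.float64(0.531), np.float64(0.1016), np.float64(-0.1367), np.float64(0.0786)] rows>= 10.7
[np.float64(0.531), np.float64(0.1016), np.float64(-0.0137), np.float64(0.0786)] rows>= 2.5
```

Request:
move_arm:
  series:
    - [0,0,-0.05,0]
    - [0,0,-0.1,0]
    - [0.03,0.005,-0.137,0]
    - [0.531,0.101,-0.137,0.079]
    - [0.531,0.101,-0.137,0.079]
    - [0.531,0.101,-0.137,0.079]
    - [0.531,0.101,-0.137,0.079]
    - [0.531,0.101,-0.137,0.079]
    - [0.531,0.101,-0.137,0.079]
    - [0.531,0.101,-0.137,0.079]
    - [0.531,0.101,-0.137,0.079]
    - [0.531,0.101,-0.137,0.079]
    - [0.531,0.101,-0.137,0.079]
    - [0.531,0.101,-0.137,0.079]
    - [0.531,0.101,-0.137,0.079]
    - [0.531,0.101,-0.137,0.079]
    - [0.531,0.101,-0.137,0.079]

```text
time: 4.15
ee_pos: [0.5577, 0.3623, 0.1496]
eef_rot: [0.735, 0.678, -0.0, 0.001]
ft_force: [0.7, -0.4, -1.0]
width: 0.0541
```

```bash
python3 -c "
from h import *
plan((.5578,.3641,.028,85.5))
snap('wrist','w2')
"
```

```text
t 4.15 at [0.5577 0.3623 0.1496] th 85.34 w 0.0541 q [-0.1   0.59 -0.8   1.4   0.43  1.32 -0.99] tilt 0.08 F [ 0.7 -0.4 -1. ]
[np.float64(0.0018), np.float64(-0.0001), np.float64(0.1216), np.float64(-0.0028)] rows>= 2.4
```

View pics/w2.png

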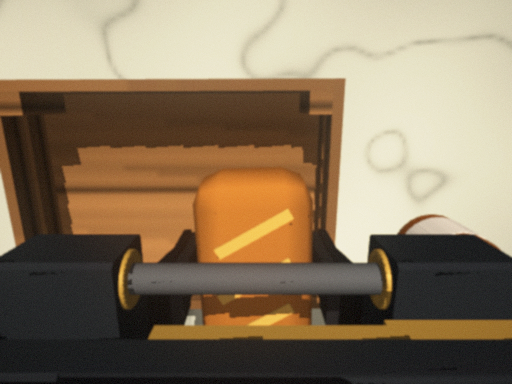

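The roll is held over the crate near its far wall (wall edge at u≈325) and the alignment looks right. Lowering it now.

Request:
move_arm:
  series:
    - [0.002,0,0.04,0]
    - [0.002,0,0.08,0]
    - [0.002,0,0.115,0]
    - [0.002,0,0.12,0]
    - [0.002,0,0.12,0]

```text
time: 4.7
ee_pos: [0.5573, 0.3653, 0.0297]
eef_rot: [0.735, 0.678, -0.001, 0.0]
ft_force: [-0.3, 0.1, -0.8]
width: 0.0543
```

Request:
move_arm:
  series:
    - [0,0,0,0]
    - [0,0,0,0]
    - [0,0,0,0]
    - [0,0,-0.04,0]
    - [0,0,-0.08,0]
    - [0,0,-0.12,0]
  claw: 0.6

```text
time: 5.3
ee_pos: [0.557, 0.3666, 0.1519]
eef_rot: [0.734, 0.679, 0.0, 0.0]
ft_force: [0.8, 0.4, 0.2]
width: 0.0695
```

```bash
python3 -c "
from h import *
plan((.461,.164,.15,80),(.461,.164,.012,80))
"
```

```text
t 5.3 at [0.557  0.3666 0.1519] th 85.49 w 0.0695 q [-0.1   0.59 -0.8   1.4   0.43  1.33 -1.  ] tilt 0.05 F [0.8 0.4 0.2]
[np.float64(-0.2095), np.float64(-0.0798), np.float64(0.0019), np.float64(0.0958)] rows>= 4.5
[np.float64(-0.2095), np.float64(-0.0798), np.float64(0.1399), np.float64(0.0958)] rows>= 2.8
```

Request:
move_arm:
  series:
    - [-0.2095,-0.08,0.002,0.096]
    - [-0.2095,-0.08,0.002,0.096]
    - [-0.2095,-0.08,0.002,0.096]
    - [-0.2095,-0.08,0.002,0.096]
    - [-0.2095,-0.08,0.002,0.096]
    - [-0.2095,-0.08,0.002,0.096]
    - [-0.2095,-0.08,0.002,0.096]
    - [-0.2095,-0.08,0.002,0.096]
  claw: 1

```text
time: 6.1
ee_pos: [0.4612, 0.1652, 0.1481]
eef_rot: [0.766, 0.643, 0.001, 0.0]
ft_force: [1.1, 0.1, -0.3]
width: 0.0869
```

```bash
python3 -c "
from h import *
plan((.461,.164,.012,80))
snap('wrist','w3');snap('top','t3')
"
```

```text
t 6.1 at [0.4612 0.1652 0.1481] th 80.05 w 0.0869 q [ 0.37  0.18 -0.87  1.87  0.15  1.16 -0.72] tilt 0.08 F [ 1.1  0.1 -0.3]
[np.float64(-0.0012), np.float64(-0.0), np.float64(0.1361), np.float64(0.0009)] rows>= 2.7
```

View pics/w3.png

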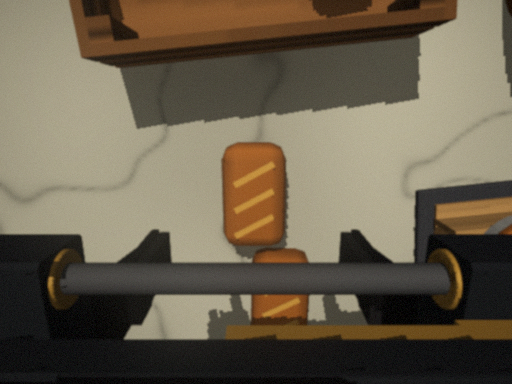

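View pics/t3.png

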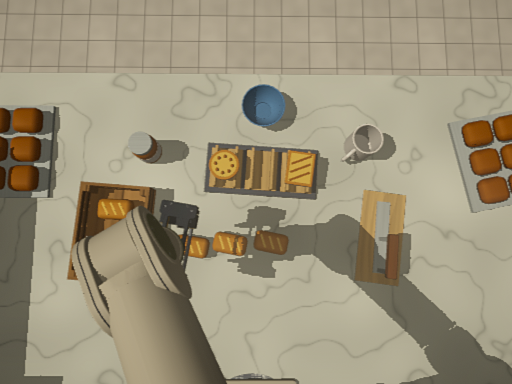

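In the wrist view the next roll is at (254,193), centred in the jaws. In the top view the first roll lies in the far half of the crate at (114,208).

Request:
move_arm:
  series:
    - [0,0,0.045,0]
    - [0,0,0.09,0]
    - [0,0,0.13,0]
    - [0,0,0.134,0]
    - [0,0,0.134,0]

```text
time: 6.7
ee_pos: [0.4604, 0.165, 0.0136]
eef_rot: [0.766, 0.643, -0.001, -0.001]
ft_force: [-0.2, -0.5, 0.6]
width: 0.0868
```

Request:
move_arm:
  series:
    - [0,0,0,0]
    - [0,0,0,0]
    - [0,0,0,0]
    - [0,0,0,0]
    - [0,0,-0.045,0]
    - [0,0,-0.09,0]
    - [0,0,-0.138,0]
    - [0,0,-0.138,0]
  claw: -1

```text
time: 7.5
ee_pos: [0.4638, 0.1654, 0.1578]
eef_rot: [0.766, 0.643, 0.004, 0.003]
ft_force: [0.6, 0.7, -1.1]
width: 0.031
```

```bash
python3 -c "
from h import *
plan((.4342,.3739,.15,85.5),(.4342,.3739,.028,85.5))
"
```

```text
t 7.5 at [0.4638 0.1654 0.1578] th 79.98 w 0.031 q [ 0.39  0.17 -0.89  1.86  0.15  1.17 -0.72] tilt 0.55 F [ 0.6  0.7 -1.1]
[np.float64(0.2001), np.float64(-0.0655), np.float64(0.0078), np.float64(-0.0963)] rows>= 4.2
[np.float64(0.2001), np.float64(-0.0655), np.float64(0.1298), np.float64(-0.0963)] rows>= 2.4
```

The width reads 31 mm, so the grip failed: I lifted before the fingers had closed. Opening and looking again.

Request:
move_arm:
  series:
    - [0,0,0,0]
    - [0,0,0,0]
    - [0,0,0,0]
    - [0,0,0,0]
    - [0,0,0,0]
    - [0,0,0,0]
  claw: 1

```text
time: 8.1
ee_pos: [0.4606, 0.1639, 0.1512]
eef_rot: [0.766, 0.643, -0.0, -0.0]
ft_force: [0.2, 0.6, 0.1]
width: 0.0709
```

```bash
python3 -c "
from h import *
plan((.461,.164,.012,80))
snap('wrist','w4')
"
```

```text
t 8.1 at [0.4606 0.1639 0.1512] th 79.98 w 0.0709 q [ 0.39  0.18 -0.88  1.87  0.15  1.17 -0.72] tilt 0.04 F [0.2 0.6 0.1]
[np.float64(0.0001), np.float64(0.0003), np.float64(0.1392), np.float64(-0.0003)] rows>= 2.8
```

View pics/w4.png

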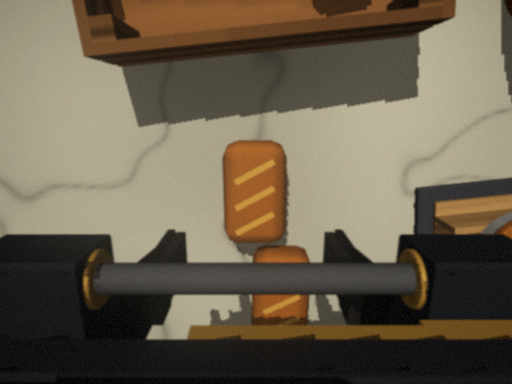

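The roll hasn't moved, still at (254,192). I'll go down again and give the fingers 0.8 s to close.

Request:
move_arm:
  series:
    - [0,0,0.045,0]
    - [0,0,0.09,0]
    - [0,0,0.13,0]
    - [0,0,0.138,0]
    - [0,0,0.138,0]

```text
time: 8.65
ee_pos: [0.4601, 0.1641, 0.0132]
eef_rot: [0.766, 0.643, -0.001, -0.001]
ft_force: [-0.1, 0.3, 0.4]
width: 0.0872
```

Request:
move_arm:
  series:
    - [0,0,0,0]
    - [0,0,0,0]
    - [0,0,0,0]
    - [0,0,0,0]
    - [0,0,0,0]
    - [0,0,0,0]
    - [0,0,0,0]
    - [0,0,-0.045,0]
    - [0,0,-0.09,0]
    - [0,0,-0.138,0]
    - [0,0,-0.138,0]
  claw: -1

```text
time: 9.75
ee_pos: [0.4636, 0.1655, 0.1572]
eef_rot: [0.766, 0.643, 0.004, 0.002]
ft_force: [0.1, 0.4, -1.1]
width: 0.0538
```

```bash
python3 -c "
from h import *
plan((.4342,.3739,.15,85.5),(.4342,.3739,.028,85.5))
"
```

```text
t 9.75 at [0.4636 0.1655 0.1572] th 79.99 w 0.0538 q [ 0.4   0.18 -0.9   1.86  0.15  1.17 -0.73] tilt 0.5 F [ 0.1  0.4 -1.1]
[np.float64(0.2001), np.float64(-0.0652), np.float64(0.0072), np.float64(-0.0961)] rows>= 4.2
[np.float64(0.2001), np.float64(-0.0652), np.float64(0.1292), np.float64(-0.0961)] rows>= 2.4
```

Request:
move_arm:
  series:
    - [0.2,-0.067,0,-0.096]
    - [0.2,-0.067,0,-0.096]
    - [0.2,-0.067,0,-0.096]
    - [0.2,-0.067,0,-0.096]
    - [0.2,-0.067,0,-0.096]
    - [0.2,-0.067,0,-0.096]
    - [0.2,-0.067,0,-0.096]
    - [0.2,-0.067,0.04,-0.096]
    - [0.2,-0.067,0.08,-0.096]
    - [0.2,-0.067,0.115,-0.096]
    - [0.2,-0.067,0.121,-0.096]
    - [0.2,-0.067,0.121,-0.096]

```text
time: 10.95
ee_pos: [0.4301, 0.3709, 0.0303]
eef_rot: [0.735, 0.678, -0.001, 0.0]
ft_force: [0.3, 0.7, -0.1]
width: 0.0541
```

Request:
move_arm:
  series:
    - [0,0,0,0]
    - [0,0,0,0]
    - [0,0,0,0]
    - [0,0,-0.04,0]
    - [0,0,-0.08,0]
    - [0,0,-0.12,0]
    - [0,0,-0.12,0]
  claw: 0.6

```text
time: 11.65
ee_pos: [0.4314, 0.3751, 0.1567]
eef_rot: [0.734, 0.679, 0.004, 0.001]
ft_force: [0.5, 0.7, -0.1]
width: 0.0695
```

```bash
python3 -c "
from h import *
plan((.467,.0617,.15,79),(.467,.0617,.012,79))
"
```

```text
t 11.65 at [0.4314 0.3751 0.1567] th 85.49 w 0.0695 q [-0.03  0.41 -0.95  1.66  0.35  1.24 -1.13] tilt 0.51 F [ 0.5  0.7 -0.1]
[np.float64(-0.3096), np.float64(0.0601), np.float64(0.0067), np.float64(0.1133)] rows>= 6.3
[np.float64(-0.3096), np.float64(0.0601), np.float64(0.1447), np.float64(0.1133)] rows>= 2.8
```

Request:
move_arm:
  series:
    - [-0.309,0.06,0,0.113]
    - [-0.309,0.06,0,0.113]
    - [-0.309,0.06,0,0.113]
    - [-0.309,0.06,0,0.113]
    - [-0.309,0.06,0,0.113]
    - [-0.309,0.06,0,0.113]
    - [-0.309,0.06,0,0.113]
    - [-0.309,0.06,0,0.113]
    - [-0.309,0.06,0,0.113]
    - [-0.309,0.06,0,0.113]
  claw: 1

```text
time: 12.65
ee_pos: [0.465, 0.0615, 0.1507]
eef_rot: [0.771, 0.637, 0.0, 0.0]
ft_force: [0.5, 0.9, -0.2]
width: 0.0871
```

```bash
python3 -c "
from h import *
plan((.467,.0617,.012,79))
snap('wrist','w5')
"
```

```text
t 12.65 at [0.465  0.0615 0.1507] th 79.14 w 0.0871 q [ 0.59  0.12 -0.85  1.92  0.09  1.15 -0.49] tilt 0.03 F [ 0.5  0.9 -0.2]
[np.float64(0.0006), np.float64(0.002), np.float64(0.1387), np.float64(0.0025)] rows>= 2.8
```

View pics/w5.png

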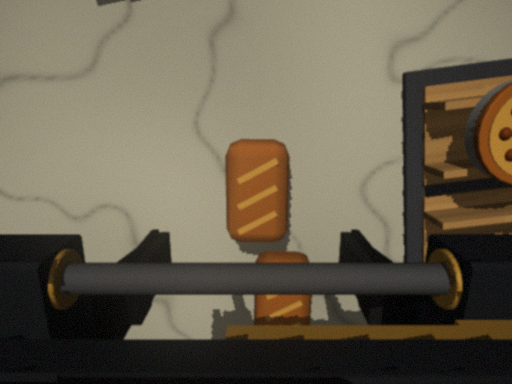

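The third roll is at (257,190), centred in the jaws.

Request:
move_arm:
  series:
    - [0,0.002,0.045,0]
    - [0,0.002,0.09,0]
    - [0,0.002,0.13,0]
    - [0,0.002,0.137,0]
    - [0,0.002,0.137,0]

```text
time: 13.2
ee_pos: [0.4664, 0.0605, 0.0133]
eef_rot: [0.771, 0.637, -0.001, -0.001]
ft_force: [-0.3, 0.9, 0.1]
width: 0.0867
```

Request:
move_arm:
  series:
    - [0,0,0,0]
    - [0,0,0,0]
    - [0,0,0,0]
    - [0,0,0,0]
    - [0,0,0,0]
    - [0,0,0,0]
    - [0,0,0,0]
    - [0,0,-0.045,0]
    - [0,0,-0.09,0]
    - [0,0,-0.138,0]
    - [0,0,-0.138,0]
  claw: -1

```text
time: 14.3
ee_pos: [0.4702, 0.0602, 0.1571]
eef_rot: [0.772, 0.636, 0.003, 0.003]
ft_force: [0.4, 0.1, -0.9]
width: 0.0536
```

```bash
python3 -c "
from h import *
plan((.495,.369,.15,85.5),(.495,.369,.06,85.5))
"
```

```text
t 14.3 at [0.4702 0.0602 0.1571] th 79.02 w 0.0536 q [ 0.61  0.12 -0.87  1.9   0.1   1.16 -0.49] tilt 0.51 F [ 0.4  0.1 -0.9]
[np.float64(0.3079), np.float64(-0.0344), np.float64(0.0071), np.float64(-0.1131)] rows>= 6.2
[np.float64(0.3079), np.float64(-0.0344), np.float64(0.0971), np.float64(-0.1131)] rows>= 1.8
```

Request:
move_arm:
  series:
    - [0.308,-0.032,0,-0.113]
    - [0.308,-0.032,0,-0.113]
    - [0.308,-0.032,0,-0.113]
    - [0.308,-0.032,0,-0.113]
    - [0.308,-0.032,0,-0.113]
    - [0.308,-0.032,0,-0.113]
    - [0.308,-0.032,0,-0.113]
    - [0.308,-0.032,0,-0.113]
    - [0.308,-0.032,0,-0.113]
    - [0.308,-0.032,0,-0.113]

```text
time: 15.3
ee_pos: [0.4952, 0.3657, 0.1512]
eef_rot: [0.735, 0.678, -0.0, 0.001]
ft_force: [0.4, -0.5, -0.8]
width: 0.0536
```

```bash
python3 -c "
from h import *
plan((.495,.369,.06,85.5))
snap('wrist','w6')
"
```

```text
t 15.3 at [0.4952 0.3657 0.1512] th 85.33 w 0.0536 q [-0.03  0.52 -0.91  1.54  0.42  1.29 -1.08] tilt 0.08 F [ 0.4 -0.5 -0.8]
[np.float64(0.0032), np.float64(-0.0005), np.float64(0.0912), np.float64(-0.0029)] rows>= 1.8
```

View pics/w6.png

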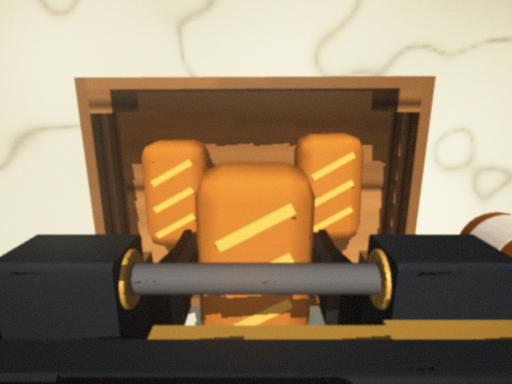

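Two rolls lie at u≈175 and 328 with a gap between them wider than a roll, so I'll drop this one into the gap.

Request:
move_arm:
  series:
    - [0.002,0,0.045,0]
    - [0.002,0,0.085,0]
    - [0.002,0,0.09,0]
    - [0.002,0,0.09,0]

```text
time: 15.75
ee_pos: [0.4947, 0.3687, 0.0616]
eef_rot: [0.735, 0.678, -0.001, 0.0]
ft_force: [1.1, 0.3, -0.5]
width: 0.054
```

Request:
move_arm:
  series:
    - [0,0,0,0]
    - [0,0,0,0]
    - [0,0,0,0]
    - [0,0,0,0]
    - [0,0,-0.05,0]
    - [0,0,-0.09,0]
    - [0,0,-0.09,0]
  claw: 0.7

```text
time: 16.45
ee_pos: [0.4963, 0.3724, 0.1577]
eef_rot: [0.734, 0.679, 0.004, 0.0]
ft_force: [-0.7, 0.5, -0.7]
width: 0.0736
```

```bash
python3 -c "
from h import *
plan((.471,-.047,.15,79),(.471,-.047,.012,79))
snap('wrist','w7')
"
```

```text
t 16.45 at [0.4963 0.3724 0.1577] th 85.49 w 0.0736 q [-0.04  0.52 -0.92  1.53  0.42  1.3  -1.08] tilt 0.5 F [-0.7  0.5 -0.7]
[np.float64(-0.42), np.float64(0.0078), np.float64(0.0077), np.float64(0.1132)] rows>= 8.4
[np.float64(-0.42), np.float64(0.0078), np.float64(0.1457), np.float64(0.1132)] rows>= 2.8
```

View pics/w7.png

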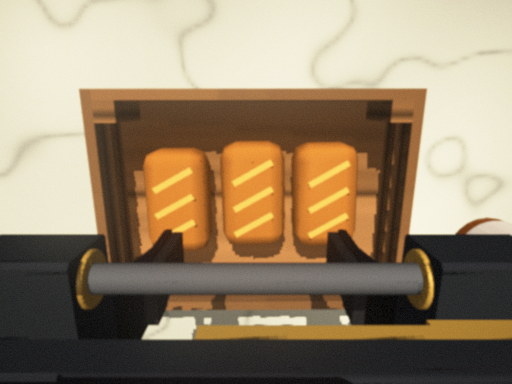

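Three rolls sit side by side at u≈178, 252 and 325. Now the fourth.

Request:
move_arm:
  series:
    - [-0.42,0.009,0.001,0.113]
    - [-0.42,0.009,0.001,0.113]
    - [-0.42,0.009,0.001,0.113]
    - [-0.42,0.009,0.001,0.113]
    - [-0.42,0.009,0.001,0.113]
    - [-0.42,0.009,0.001,0.113]
    - [-0.42,0.009,0.001,0.113]
    - [-0.42,0.009,0.001,0.113]
    - [-0.42,0.009,0.001,0.113]
    - [-0.42,0.009,0.001,0.113]
    - [-0.42,0.009,0.001,0.113]
    - [-0.42,0.009,0.001,0.113]
  claw: 1

```text
time: 17.7
ee_pos: [0.4703, -0.0482, 0.1503]
eef_rot: [0.771, 0.637, -0.0, -0.0]
ft_force: [-0.1, 0.1, -0.5]
width: 0.0872
```

```bash
python3 -c "
from h import *
plan((.471,-.047,.012,79))
snap('wrist','w8')
"
```

```text
t 17.7 at [ 0.4703 -0.0482  0.1503] th 79.11 w 0.0872 q [ 0.79  0.12 -0.82  1.91  0.1   1.15 -0.26] tilt 0.03 F [-0.1  0.1 -0.5]
[np.float64(0.0013), np.float64(0.0005), np.float64(0.1383), np.float64(0.0019)] rows>= 2.8
```

View pics/w8.png

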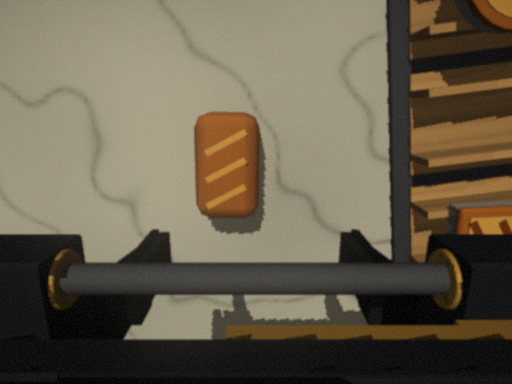

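This roll was knocked aside: it's at (227,165) instead of the usual (254,192). Measuring it again with depth.

```bash
python3 -c "
from h import *
z=load('w8');W=world(z);m=(W[...,2]>.02)&(W[...,2]<.06)&(z['d']>0);m[:,:170]=0;m[:,290:]=0;m[225:]=0
q=W[m];a=cv2.minAreaRect((q[:,:2]*1000).astype(np.float32));print(a,m.sum(),np.percentile(q[:,2],[5,50,95]))
c=a[0]
plan((c[0]/1000,c[1]/1000,.15,79),(c[0]/1000,c[1]/1000,.012,79))
"
```

```text
((449.93389892578125, -22.659854888916016), (89.43972778320312, 54.048606872558594), 78.31771850585938) 6488 [0.03191629 0.04078482 0.0429639 ]
t 17.75 at [ 0.4704 -0.0481  0.1504] th 79.13 w 0.0871 q [ 0.79  0.12 -0.82  1.91  0.1   1.15 -0.26] tilt 0.02 F [-0.8  0.1 -0.1]
[np.float64(0.0211), np.float64(-0.0249), np.float64(0.0004), np.float64(0.0023)] rows>= 0.7
[np.float64(0.0211), np.float64(-0.0249), np.float64(0.1384), np.float64(0.0023)] rows>= 2.8
```

Request:
move_arm:
  series:
    - [0.021,-0.025,0,0.01]
    - [0.021,-0.025,0.045,0.01]
    - [0.021,-0.025,0.09,0.01]
    - [0.021,-0.025,0.13,0.01]
    - [0.021,-0.025,0.137,0.01]
    - [0.021,-0.025,0.137,0.01]

```text
time: 18.35
ee_pos: [0.4494, -0.023, 0.0133]
eef_rot: [0.774, 0.633, -0.0, -0.001]
ft_force: [-0.0, 0.3, 0.5]
width: 0.0872
```

Request:
move_arm:
  series:
    - [0,0,0,0]
    - [0,0,0,0]
    - [0,0,0,0]
    - [0,0,0,0]
    - [0,0,0,0]
    - [0,0,0,0]
    - [0,0,0,0]
    - [0,0,-0.045,0]
    - [0,0,-0.09,0]
    - [0,0,-0.138,0]
    - [0,0,-0.138,0]
  claw: -1

```text
time: 19.45
ee_pos: [0.453, -0.024, 0.157]
eef_rot: [0.775, 0.632, 0.002, 0.004]
ft_force: [0.4, -0.1, -2.3]
width: 0.0539
```

```bash
python3 -c "
from h import *
plan((.495,.365,.15,85.5),(.495,.369,.067,85.5))
"
```

```text
t 19.45 at [ 0.453 -0.024  0.157] th 78.44 w 0.0539 q [ 0.82  0.06 -0.88  1.95  0.05  1.15 -0.28] tilt 0.5 F [ 0.4 -0.1 -2.3]
[np.float64(0.3896), np.float64(-0.0368), np.float64(0.007), np.float64(-0.1232)] rows>= 7.8
[np.float64(0.3935), np.float64(-0.0376), np.float64(0.09), np.float64(-0.1232)] rows>= 1.7
```

Request:
move_arm:
  series:
    - [0.391,-0.034,0,-0.123]
    - [0.391,-0.034,0,-0.123]
    - [0.391,-0.034,0,-0.123]
    - [0.391,-0.034,0,-0.123]
    - [0.391,-0.034,0,-0.123]
    - [0.391,-0.034,0,-0.123]
    - [0.391,-0.034,0,-0.123]
    - [0.391,-0.034,0,-0.123]
    - [0.391,-0.034,0,-0.123]
    - [0.391,-0.034,0,-0.123]
    - [0.391,-0.034,0,-0.123]
    - [0.391,-0.034,0.045,-0.123]
    - [0.391,-0.034,0.078,-0.123]
    - [0.391,-0.034,0.082,-0.123]
    - [0.391,-0.034,0.082,-0.123]

```text
time: 20.95
ee_pos: [0.4954, 0.3643, 0.0697]
eef_rot: [0.735, 0.678, -0.001, 0.0]
ft_force: [0.1, 0.8, -0.6]
width: 0.0538
```

Request:
move_arm:
  series:
    - [0,0,0,0]
    - [0,0,0,0]
    - [0,0,0,0]
    - [0,0,0,0]
    - [0,0,-0.05,0]
    - [0,0,-0.1,0]
    - [0,0,-0.11,0]
  claw: 0.7

```text
time: 21.65
ee_pos: [0.4963, 0.368, 0.1858]
eef_rot: [0.734, 0.679, 0.004, 0.0]
ft_force: [-0.5, 0.2, 0.1]
width: 0.0738
```

```bash
python3 -c "
from h import *
snap('wrist','w9')
plan((.42,.05,.2,0),(.439,-.346,.2,-6))
z=load('w9');W=world(z);print(W[190,250],W[190,170],W[190,325])
"
```

```text
t 21.7 at [0.4962 0.3676 0.1847] th 85.48 w 0.0738 q [ 0.01  0.51 -0.98  1.5   0.43  1.35 -1.08] tilt 0.4 F [-0.1  0.2  2.2]
[np.float64(-0.3226), np.float64(-0.051), np.float64(-0.0153), np.float64(1.492)] rows>= 10.0
[np.float64(-0.7158), np.float64(-0.0008), np.float64(-0.0153), np.float64(1.5967)] rows>= 7.9
[0.49264335 0.37643912 0.09166783] [0.41965451 0.37222924 0.04993449] [0.55889375 0.36115186 0.05064429]
```

View pics/w9.png

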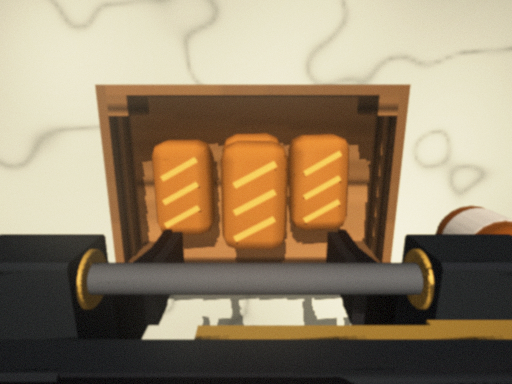

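All four rolls are in the crate. The last is stacked on the middle one, with its top at z≈0.092 and so its centre at about 0.071. On the way to the lifter I'll check that the wrist can hold yaw ≈ -4° at bay_a.

```bash
python3 -c "
from h import *
plan((.45,.078,.2,-3.6))
"
```

```text
t 21.7 at [0.4962 0.3676 0.1847] th 85.48 w 0.0738 q [ 0.01  0.51 -0.98  1.5   0.43  1.35 -1.08] tilt 0.4 F [-0.1  0.2  2.2]
[np.float64(-0.2923), np.float64(-0.0233), np.float64(-0.0153), np.float64(1.5548)] rows>= 10.4
```

Request:
move_arm:
  series:
    - [-0.292,-0.023,-0.018,1.555]
    - [-0.292,-0.023,-0.018,1.555]
    - [-0.292,-0.023,-0.018,1.555]
    - [-0.292,-0.023,-0.018,1.555]
    - [-0.292,-0.023,-0.018,1.555]
    - [-0.292,-0.023,-0.018,1.555]
    - [-0.292,-0.023,-0.018,1.555]
    - [-0.292,-0.023,-0.018,1.555]
    - [-0.292,-0.023,-0.018,1.555]
    - [-0.292,-0.023,-0.018,1.555]
    - [-0.292,-0.023,-0.018,1.555]
    - [-0.292,-0.023,-0.018,1.555]
    - [-0.292,-0.023,-0.018,1.555]
    - [-0.292,-0.023,-0.018,1.555]
  claw: 1

```text
time: 23.1
ee_pos: [0.4489, 0.0763, 0.1973]
eef_rot: [1.0, -0.031, -0.0, 0.0]
ft_force: [-0.4, -0.1, -0.7]
width: 0.0869
```

```bash
python3 -c "
from h import *
snap('wrist','w10')
plan((.439,-.346,.2,-6.2))
"
```

```text
t 23.15 at [0.4489 0.0763 0.1973] th -3.55 w 0.0869 q [ 0.58  0.02 -0.84  1.89  0.01  1.24 -1.9 ] tilt 0.02 F [-0.9 -0.1  1. ]
[np.float64(0.0163), np.float64(0.4222), np.float64(-0.0027), np.float64(0.0462)] rows>= 8.4
```

View pics/w10.png

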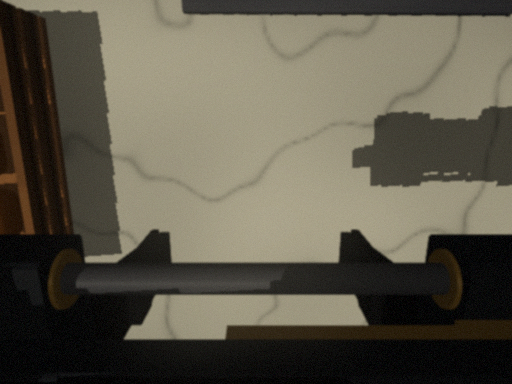

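The wrist joint sits at -1.9, inside its range, and the camera looks forward over the blade side. Going to the lifter.

Request:
move_arm:
  series:
    - [0.016,0.422,-0.003,0.046]
    - [0.016,0.422,-0.003,0.046]
    - [0.016,0.422,-0.003,0.046]
    - [0.016,0.422,-0.003,0.046]
    - [0.016,0.422,-0.003,0.046]
    - [0.016,0.422,-0.003,0.046]
    - [0.016,0.422,-0.003,0.046]
    - [0.016,0.422,-0.003,0.046]
    - [0.016,0.422,-0.003,0.046]
    - [0.016,0.422,-0.003,0.046]
    - [0.016,0.422,-0.003,0.046]
    - [0.016,0.422,-0.003,0.046]
    - [0.016,0.422,-0.003,0.046]
  claw: 1

```text
time: 24.45
ee_pos: [0.4388, -0.3445, 0.2008]
eef_rot: [0.999, -0.053, 0.0, 0.0]
ft_force: [0.0, -0.1, -0.8]
width: 0.0871
```

```bash
python3 -c "
from h import *
snap('wrist','w11')
plan((.439,-.346,.074,-6.2))
z=load('w11');W=world(z)
for uv in [(255,200),(200,200),(310,200),(255,100)]: print(uv,W[uv[1],uv[0]])
"
```

```text
t 24.5 at [ 0.4388 -0.3447  0.2008] th -6.15 w 0.0871 q [ 0.97  0.23 -0.44  1.65  0.1   1.28 -1.17] tilt 0.03 F [-0.2  0.2 -0.3]
[np.float64(0.0004), np.float64(0.0013), np.float64(0.1268), np.float64(0.0009)] rows>= 2.5
(255, 200) [ 0.43472644 -0.34484655  0.09594371]
(200, 200) [ 0.41439235 -0.28120792 -0.00079226]
(310, 200) [ 4.01428990e-01 -4.02633445e-01 -3.28771455e-04]
(255, 100) [ 0.51389424 -0.35339312  0.00707583]
```

View pics/w11.png

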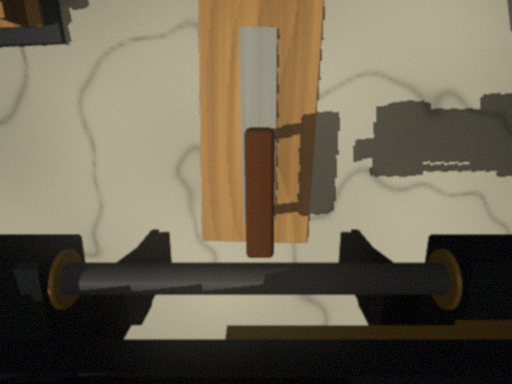

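The handle is at u≈260, v 128–255, with the blade straight ahead of it, lying in line with the tool. Measuring precisely.

```bash
python3 -c "
from h import *
z=load('w11');W=world(z);d=z['d'];v,u=np.mgrid[:384,:512]
m=(W[...,2]>.088)&(W[...,2]<.11)&(v<262)&(u>225)&(u<295)&(d>0)
q=W[m];print(cv2.minAreaRect((q[:,:2]*1000).astype(np.float32)),np.median(q[:,2]))
p=z['p'].astype(int);sat=p.max(2)-p.min(2)
m=(sat<25)&(v>20)&(v<125)&(u>225)&(u<290)&(p.max(2)>90)
k,l,st,c=cv2.connectedComponentsWithStats(m.astype(np.uint8));i=1+np.argmax(st[1:,4]);print(st[i])
q=W[l==i];print(cv2.minAreaRect((q[:,:2]*1000).astype(np.float32)),np.median(q[:,2]))
m=(W[...,2]>.002)&(W[...,2]<.006)&(v<262)&(u>180)&(u<340)&(d>0)
q=W[m];print('board',cv2.minAreaRect((q[:,:2]*1000).astype(np.float32)))
"
```

```text
((437.23077392578125, -348.6473693847656), (24.004138946533203, 108.96466827392578), 84.26721954345703) 0.09555707700118538
[ 240   28   37   97 3361]
((534.7238159179688, -359.16766357421875), (35.116294860839844, 90.54593658447266), 84.70195007324219) 0.006794999684446913
board ((472.705322265625, -348.9388427734375), (164.53488159179688, 265.60052490234375), 83.82975769042969)
```

Request:
move_arm:
  series:
    - [-0.001,0.003,0.045,-0.005]
    - [-0.001,0.003,0.09,-0.005]
    - [-0.001,0.003,0.125,-0.005]
    - [-0.001,0.003,0.134,-0.005]
    - [-0.001,0.003,0.134,-0.005]
    - [-0.001,0.003,0.134,-0.005]

```text
time: 25.1
ee_pos: [0.4382, -0.3491, 0.0686]
eef_rot: [0.999, -0.052, 0.001, 0.001]
ft_force: [0.2, -0.6, 0.2]
width: 0.0875
```

Request:
move_arm:
  series:
    - [0,0,0,0]
    - [0,0,0,0]
    - [0,0,0,0]
    - [0,0,0,0]
    - [0,0,0,0]
    - [0,0,0,0]
    - [0,0,0,0]
    - [0,0,0,0]
    - [0,0,0,0]
    - [0,0,0,0]
  claw: -1
  newtons: 60

```text
time: 26.1
ee_pos: [0.437, -0.3486, 0.0665]
eef_rot: [0.999, -0.052, 0.0, 0.0]
ft_force: [0.3, 1.2, -0.3]
width: 0.0231
```

```bash
python3 -c "
from h import *
snap('wrist','w12')
plan((.439,-.346,.074,-6.2))
"
```

```text
t 26.15 at [ 0.437  -0.3486  0.0665] th -5.97 w 0.0235 q [ 0.95  0.36 -0.42  1.79  0.17  1.02 -1.21] tilt 0.0 F [-0.2  0.5 -0.5]
[np.float64(0.0017), np.float64(-0.0028), np.float64(-0.0075), np.float64(0.004)] rows>= 0.2
```

View pics/w12.png

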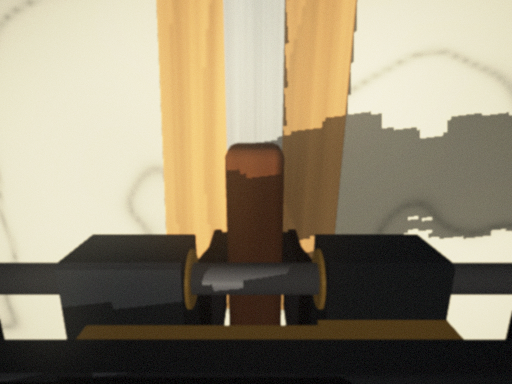

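The handle is gripped (width 23.5 mm). Lifting to inspect.

Request:
move_arm:
  series:
    - [0,0,-0.02,0]
    - [0,0,-0.04,0]
    - [0,0,-0.07,0]
    - [0,0,-0.1,0]
    - [0,0,-0.13,0]
    - [0,0,-0.13,0]
    - [0,0,-0.13,0]
    - [0,0,-0.13,0]

```text
time: 26.95
ee_pos: [0.4362, -0.3482, 0.1949]
eef_rot: [0.999, -0.052, -0.001, -0.001]
ft_force: [-0.2, 0.1, -2.9]
width: 0.0237
```

```bash
cat > bl.py <<'E'
from h import *
def blade(fn):
    z=load(fn);W=world(z);d=z['d'];s,M,th=pose();p=s['ee_pos']
    v,u=np.mgrid[:384,:512]
    # tool frame
    T=(W-p)@M
    m=(d>0)&(np.abs(T[...,1])<.03)&(T[...,0]>.058)&(T[...,0]<.17)&(T[...,2]>.035)&(T[...,2]<.08)&(v<240)
    q=T[m]
    print('blade pts',m.sum())
    a=cv2.minAreaRect((q[:,:2]*1000).astype(np.float32));print(a,'x',np.percentile(q[:,0],[1,99]).round(4),'y',np.percentile(q[:,1],[1,99]).round(4))
    A=np.c_[q[:,:2],np.ones(len(q))];c=np.linalg.lstsq(A,q[:,2],rcond=None)[0];print('z plane',c.round(4),'top z at x=.1',(c@[.1,0,1]).round(4),'world top',(p+M@[.1,0,c@[.1,0,1]]).round(4))
E
python3 -c "
from bl import *
snap('wrist','w13');plan();blade('w13')
"
```

```text
t 27.0 at [ 0.4362 -0.3482  0.1949] th -5.97 w 0.0234 q [ 0.97  0.24 -0.44  1.66  0.1   1.27 -1.16] tilt 0.15 F [ 0.2 -0.5 -2.8]
blade pts 7408
((94.23762512207031, -0.07416725158691406), (36.15708923339844, 72.00890350341797), 89.92501068115234) x [0.0589 0.1294] y [-0.0177  0.0175]
z plane [0.001  0.0053 0.0596] top z at x=.1 0.0597 world top [ 0.5356 -0.3585  0.135 ]
```

View pics/w13.png

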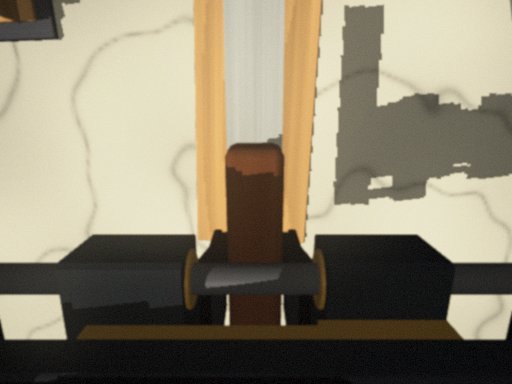

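```bash
python3 -c "
from bl import *
plan((.452,-.1066,.195,-3.6))
z=load('w13');W=world(z);s,M,th=pose();T=(W-s['ee_pos'])@M
m=(np.abs(T[...,1])<.009)&(T[...,2]>-.025)&(T[...,2]<-.002)&(T[...,0]<.1)&(z['d']>0)
print(m.sum(),T[m][:,0].max(),np.percentile(T[m][:,0],[90,99]),np.percentile(T[m][:,2],[5,50]))
"
```

```text
t 27.0 at [ 0.4362 -0.3482  0.1949] th -5.97 w 0.0234 q [ 0.97  0.24 -0.44  1.66  0.1   1.27 -1.16] tilt 0.15 F [ 0.2 -0.5 -2.8]
[np.float64(-0.0095), np.float64(-0.2419), np.float64(-0.0001), np.float64(-0.0414)] rows>= 4.8
165 0.05479066640475276 [0.0547036  0.05477639] [-0.02442751 -0.01821083]
```

Request:
move_arm:
  series:
    - [-0.001,-0.03,0,-0.005]
    - [-0.002,-0.06,0,-0.01]
    - [-0.004,-0.09,0,-0.015]
    - [-0.005,-0.12,0,-0.02]
    - [-0.006,-0.15,0,-0.025]
    - [-0.007,-0.18,0,-0.03]
    - [-0.008,-0.21,0,-0.036]
    - [-0.009,-0.235,0,-0.041]
    - [-0.0095,-0.242,0,-0.041]
    - [-0.0095,-0.242,0,-0.041]
    - [-0.0095,-0.242,0,-0.041]

```text
time: 28.1
ee_pos: [0.4524, -0.108, 0.196]
eef_rot: [0.999, -0.032, -0.0, 0.0]
ft_force: [0.4, -0.5, -2.3]
width: 0.0234
```

```bash
python3 -c "
from bl import *
snap('wrist','w14');plan((.452,-.1066,.087,-3.6));blade('w14')
snap('top','t14')
"
```

```text
t 28.15 at [ 0.4524 -0.1082  0.1961] th -3.72 w 0.0235 q [ 0.77  0.03 -0.63  1.87  0.02  1.24 -1.51] tilt 0.04 F [-0.1 -0.7 -2.6]
[np.float64(-0.0005), np.float64(-0.0016), np.float64(0.1091), np.float64(-0.0021)] rows>= 2.2
blade pts 7406
((94.10369873046875, -0.40372467041015625), (36.11107635498047, 71.94180297851562), 89.86468505859375) x [0.0589 0.1293] y [-0.018   0.0173]
z plane [0.0015 0.0043 0.0596] top z at x=.1 0.0598 world top [ 0.5521 -0.1147  0.1363]
```

View pics/w14.png

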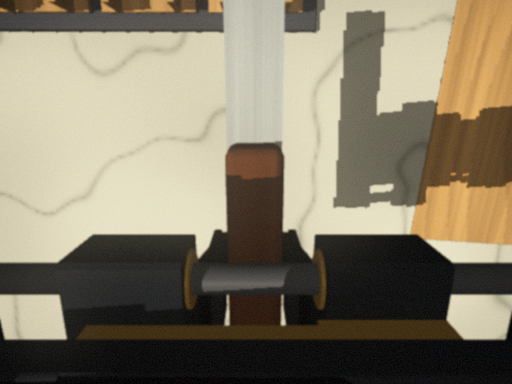

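View pics/t14.png

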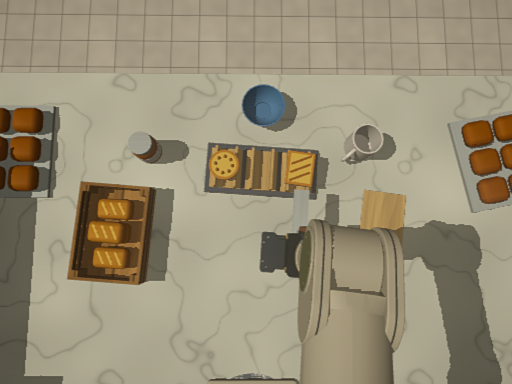

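The blade is level and in line, and the top view shows it in front of the rectangular tart's bay. Lowering to insertion height and checking the rails from the wrist.

Request:
move_arm:
  series:
    - [0,-0.001,0.03,0]
    - [0,-0.001,0.06,0]
    - [0,-0.001,0.09,0]
    - [0,-0.001,0.108,0]
    - [0,-0.001,0.108,0]
    - [0,-0.001,0.108,0]
    - [0,-0.001,0.108,0]

```text
time: 28.9
ee_pos: [0.4537, -0.1065, 0.0898]
eef_rot: [0.999, -0.032, 0.001, 0.0]
ft_force: [0.6, 0.5, -2.3]
width: 0.0231
```

```bash
python3 -c "
from bl import *
z=load('w14');W=world(z)
for uv in [(318,18),(315,26),(5,28),(100,28)]: print(uv,W[uv[1],uv[0]].round(4))
snap('wrist','w15');plan((.5625,-.1136,.087,-3.6));snap('top','t15');snap('scene','s15')
crop('t15',195,135,330,235,5.5,'c15');crop('s15',150,150,350,320,4,'cs15')
"
```

```text
(318, 18) [ 5.987e-01 -1.785e-01 -2.000e-04]
(315, 26) [ 0.5906 -0.1743  0.0067]
(5, 28) [0.6078 0.1172 0.0072]
(100, 28) [0.6022 0.0283 0.0061]
t 28.95 at [ 0.4537 -0.1064  0.0898] th -3.65 w 0.0232 q [ 0.74  0.16 -0.64  2.    0.11  1.02 -1.59] tilt 0.12 F [ 0.4 -0.5 -3.4]
[np.float64(0.1091), np.float64(0.0002), np.float64(0.0028), np.float64(-0.0009)] rows>= 2.2
```

View pics/c15.png

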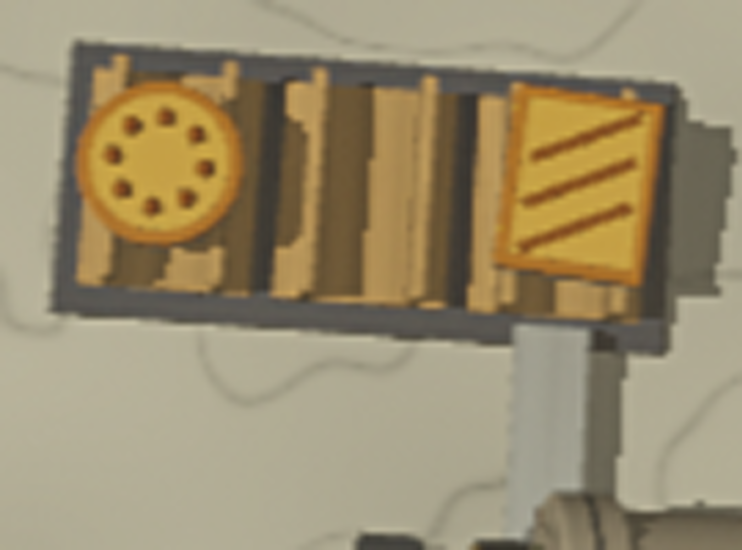

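View pics/w15.png

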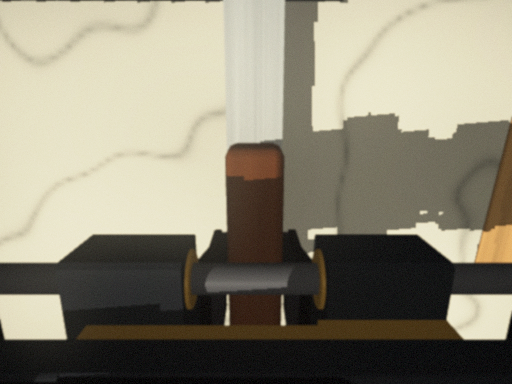

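View pics/cs15.png

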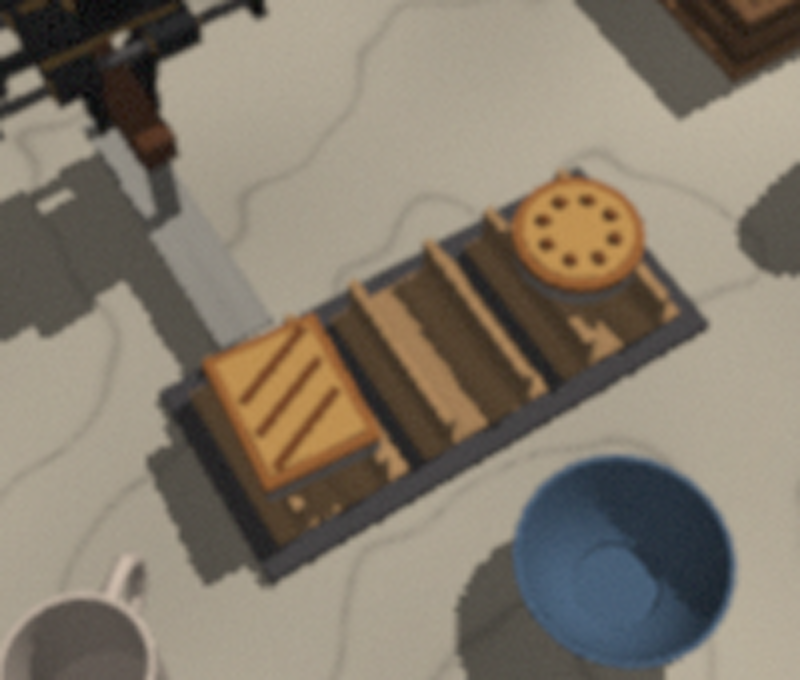

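```bash
python3 -c "
from bl import *
z=load('t15');W=world(z);d=z['d'];p=z['p'].astype(int);v,u=np.mgrid[:384,:512];sat=p.max(2)-p.min(2)
m=(d>0)&(W[...,2]>.017)&(W[...,2]<.04)&(W[...,0]>.53)&(W[...,0]<.606)&(W[...,1]<-.07)&(W[...,1]>-.16)
k,l,st,c=cv2.connectedComponentsWithStats(m.astype(np.uint8));i=1+np.argmax(st[1:,4]);print(st[i])
q=W[l==i];print(cv2.minAreaRect((q[:,:2]*1000).astype(np.float32)),np.percentile(q[:,2],[5,50,95]),q[:,0].max())
e=np.array([np.cos(np.radians(-3.6)),np.sin(np.radians(-3.6))]);n=np.array([-e[1],e[0]])
b=np.array([.6613,-.1198]);lat=(q[:,:2]-b)@n;print('lat',np.percentile(lat,[2,98]),np.percentile((q[:,:2]-b)@e,[1,99]))
"
```

```text
[287 194  15  26 350]
((565.540771484375, -110.87891387939453), (36.24407958984375, 69.13689422607422), 86.15709686279297) [0.0278841  0.03083088 0.03311424] 0.5998458583632549
lat [-0.01456931  0.02038831] [-0.12987596 -0.06248964]
```

The top camera places the blade about +2.8 mm in y and +1.5 mm in x from where the arm says it is, and the handle reading gave the same offset. I'll correct the bay positions by that before inserting.

```bash
cat >> h.py <<'E'
PSI=-3.65
e_=np.array([np.cos(np.radians(PSI)),np.sin(np.radians(PSI))]);n_=np.array([-e_[1],e_[0]])
BC=np.array([.666,-.0248]);BAY={'c':BC,'a':BC+.098*n_,'b':BC-.098*n_}
def at(b,along,z,lat=0): 
    p=BAY[b]+along*e_+lat*n_; return (p[0],p[1],z,PSI)
E
python3 -c "
from h import *
print(BAY)
plan(at('b',-.207,.087),at('b',-.1,.087))"
```

```text
{'c': array([ 0.666 , -0.0248]), 'a': array([0.67223882, 0.07300121]), 'b': array([ 0.65976118, -0.12260121])}
t 29.05 at [ 0.4534 -0.1063  0.0895] th -3.64 w 0.0237 q [ 0.74  0.16 -0.64  2.    0.11  1.02 -1.59] tilt 0.1 F [ 0.8 -0.  -2.4]
[np.float64(-0.0001), np.float64(0.0031), np.float64(0.0025), np.float64(0.0002)] rows>= 0.1
[np.float64(0.1069), np.float64(0.0032), np.float64(0.0025), np.float64(0.0002)] rows>= 2.1
```

Request:
move_arm:
  series:
    - [0,0.003,0,0]
    - [0,0.003,0,0]
    - [0,0.003,0,0]
    - [0.015,0.003,0,0]
    - [0.03,0.003,0,0]
    - [0.045,0.003,0,0]
    - [0.06,0.003,0,0]
    - [0.075,0.003,0,0]
    - [0.09,0.003,0,0]
    - [0.1,0.003,0,0]
    - [0.107,0.003,0,0]
    - [0.107,0.003,0,0]
    - [0.107,0.003,0,0]
    - [0.107,0.003,0,0]

```text
time: 30.45
ee_pos: [0.5589, -0.1158, 0.0885]
eef_rot: [0.999, -0.032, -0.0, 0.0]
ft_force: [0.0, -0.0, -2.8]
width: 0.0236
```

```bash
python3 -c "
from bl import *
plan();snap('wrist','w16');snap('top','t16')
crop('t16',195,135,330,235,5.5,'c16')
"
```

```text
t 30.45 at [ 0.5589 -0.1158  0.0885] th -3.63 w 0.0236 q [ 0.62  0.39 -0.6   1.74  0.25  1.09 -1.69] tilt 0.03 F [ 0.  -0.  -2.8]
```

View pics/w16.png

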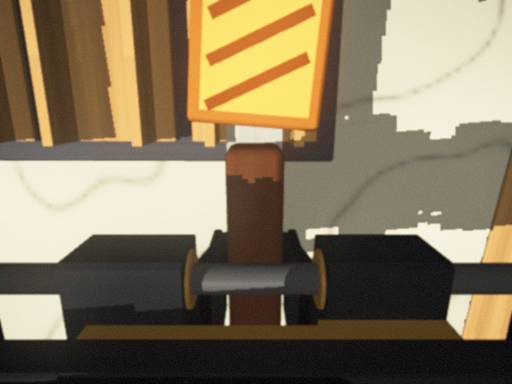

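View pics/c16.png

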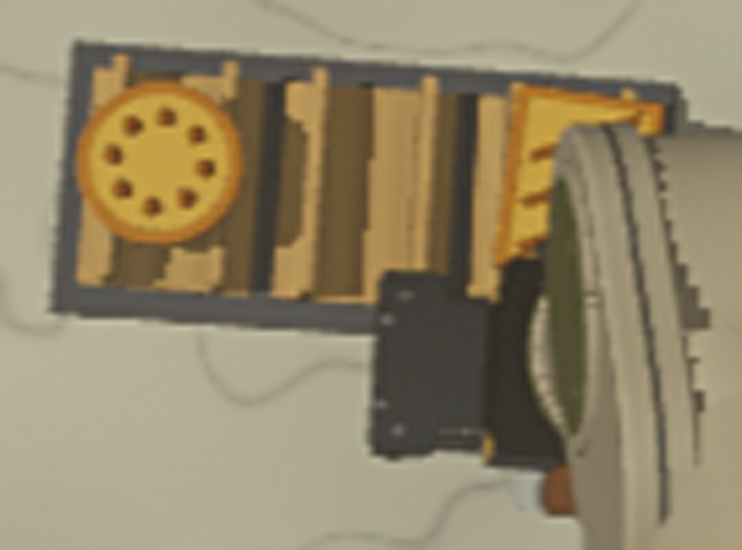

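The blade goes in between the rail ends (u≈205 and 302) under the tart, with no contact force. Measuring where the tart sits relative to the tool, then lifting.

```bash
cat >> bl.py <<'E'
def tart(fn,zlo,zhi):
    z=load(fn);W=world(z);d=z['d'];s,M,th=pose();p=s['ee_pos'];T=(W-p)@M
    v,u=np.mgrid[:384,:512]
    m=(d>0)&(W[...,2]>zlo)&(W[...,2]<zhi)&(T[...,0]>.05)&(np.abs(T[...,1])<.06)&(v<150)
    q=T[m];print('n',m.sum(),cv2.minAreaRect((q[:,:2]*1000).astype(np.float32)),'x',np.percentile(q[:,0],[.2,99.8]).round(4),'y',np.percentile(q[:,1],[.2,99.8]).round(4))
    return q
E
python3 -c "
from bl import *
q=tart('w16',.058,.075)
z=load('w16');W=world(z);s,M,th=pose();T=(W-s['ee_pos'])@M
m=(W[...,2]>.041)&(W[...,2]<.048)&(z['d']>0)
k,l,st,c=cv2.connectedComponentsWithStats(m.astype(np.uint8))
for i in range(1,k):
    if st[i,4]>60: q=T[l==i];print(st[i],q.min(0).round(4),q.max(0).round(4))
"
```

```text
n 17420 ((91.6519775390625, 1.83758544921875), (64.86048889160156, 72.32512664794922), 4.48576545715332) x [0.0579 0.1201] y [-0.0348  0.0389]
[  19    0   37  146 1955] [ 0.0469 -0.1288  0.0427] [ 0.1263 -0.1207  0.0476]
[ 119    0   25  146 1759] [ 0.0469 -0.0743  0.0427] [ 0.1264 -0.0669  0.0476]
[204 123  11  24 254] [ 0.0464 -0.03    0.0431] [ 0.0601 -0.0238  0.0471]
[293 130  12  17 171] [0.0464 0.0239 0.0429] [0.0561 0.03   0.0474]
```

Request:
move_arm:
  series:
    - [0,0,-0.004,0]
    - [0,0,-0.008,0]
    - [0,0,-0.012,0]
    - [0,0,-0.015,0]
    - [0,0,-0.018,0]
    - [0,0,-0.022,0]
    - [0,0,-0.027,0]
    - [0,0,-0.033,0]
    - [0,0,-0.039,0]
    - [0,0,-0.044,0]
    - [0,0,-0.048,0]
    - [0,0,-0.05,0]
    - [0,0,-0.05,0]
    - [0,0,-0.05,0]

```text
time: 31.95
ee_pos: [0.5593, -0.1157, 0.1384]
eef_rot: [0.999, -0.032, -0.0, 0.0]
ft_force: [-0.3, -0.1, -3.4]
width: 0.0233
```

```bash
python3 -c "
from bl import *
plan();snap('wrist','w17');tart('w17',.085,.115);snap('scene','s17');crop('s17',150,150,350,320,4,'cs17')
"
```

```text
t 31.95 at [ 0.5593 -0.1157  0.1384] th -3.62 w 0.0233 q [ 0.64  0.34 -0.62  1.69  0.21  1.18 -1.67] tilt 0.01 F [-0.3 -0.1 -3.4]
n 16103 ((92.95416259765625, 2.1773338317871094), (69.1665267944336, 72.33901977539062), 4.301580429077148) x [0.0571 0.1245] y [-0.0348  0.0393]
```

View pics/w17.png

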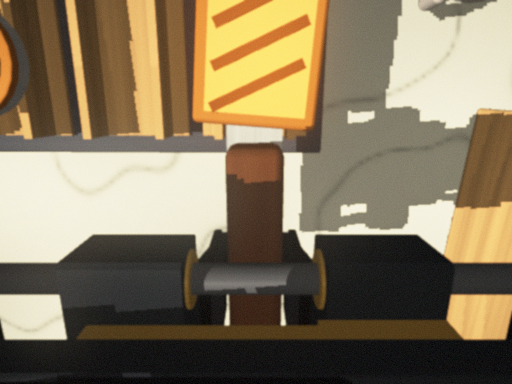

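View pics/cs17.png

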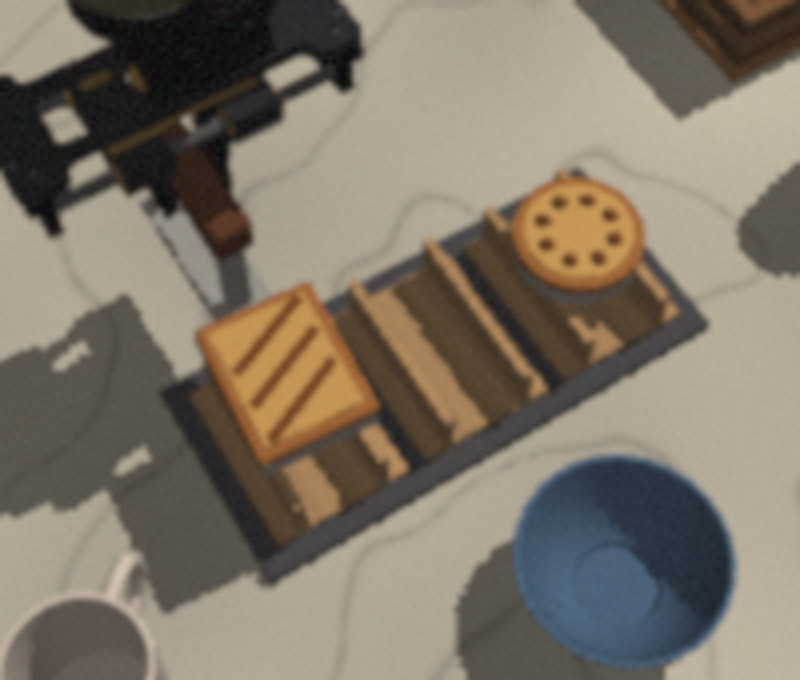

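The tart is lifted level on the blade. Carrying it sideways to the middle bay.

Request:
move_arm:
  series:
    - [0,-0.002,0,0]
    - [0,-0.006,0,0]
    - [0,-0.012,0,0]
    - [0,-0.02,0,0]
    - [0,-0.029,0,0]
    - [0,-0.039,0,0]
    - [0,-0.049,0,0]
    - [0,-0.059,0,0]
    - [-0.001,-0.069,0,0]
    - [-0.001,-0.078,0,0]
    - [-0.001,-0.086,0,0]
    - [-0.002,-0.092,0,0]
    - [-0.002,-0.096,0,0]
    - [-0.002,-0.098,0,0]
    - [-0.002,-0.098,0,0]
    - [-0.002,-0.098,0,0]
    - [-0.002,-0.098,0,0]

```text
time: 33.75
ee_pos: [0.5636, -0.0183, 0.1385]
eef_rot: [0.999, -0.032, -0.0, 0.0]
ft_force: [-0.4, -0.5, -3.1]
width: 0.0233
```

```bash
cat >> bl.py <<'E'
def rails(fn):
    z=load(fn);W=world(z);s,M,th=pose();T=(W-s['ee_pos'])@M
    m=(W[...,2]>.041)&(W[...,2]<.048)&(z['d']>0)
    k,l,st,c=cv2.connectedComponentsWithStats(m.astype(np.uint8))
    for i in range(1,k):
        if st[i,4]>60: q=T[l==i];print('rail',st[i],q.min(0).round(4),q.max(0).round(4))
E
python3 -c "
from bl import *
plan(at('c',-.102,.137),at('c',-.102,.087));snap('wrist','w18');tart('w18',.085,.115);rails('w18')
"
```

```text
t 33.75 at [ 0.5636 -0.0183  0.1385] th -3.66 w 0.0233 q [ 0.51  0.33 -0.67  1.7   0.22  1.18 -1.85] tilt 0.01 F [-0.4 -0.5 -3.1]
[np.float64(0.0006), np.float64(-0.0), np.float64(0.0015), np.float64(-0.0001)] rows>= 0.0
[np.float64(0.0006), np.float64(-0.0), np.float64(0.0515), np.float64(-0.0001)] rows>= 1.0
n 16112 ((93.39115142822266, 2.261157989501953), (69.95967864990234, 72.21082305908203), 4.452808380126953) x [0.0572 0.1245] y [-0.0347  0.0395]
rail [145   0  12  27 202] [ 0.123  -0.0745  0.0927] [ 0.1398 -0.0677  0.0974]
rail [ 344    0   20  137 1294] [0.0482 0.0673 0.0926] [0.1394 0.074  0.0975]
rail [ 415    0   29  137 1386] [0.048  0.121  0.0924] [0.1396 0.1285 0.0975]
rail [141  28  26 108 498] [ 0.049  -0.0816  0.0906] [ 0.1217 -0.0618  0.0974]
rail [ 79 111  13  25 229] [ 0.049  -0.1286  0.0928] [ 0.0665 -0.1213  0.0971]
rail [213 124   9  12 100] [ 0.049  -0.0304  0.0926] [ 0.0572 -0.0243  0.096 ]
```

View pics/w18.png

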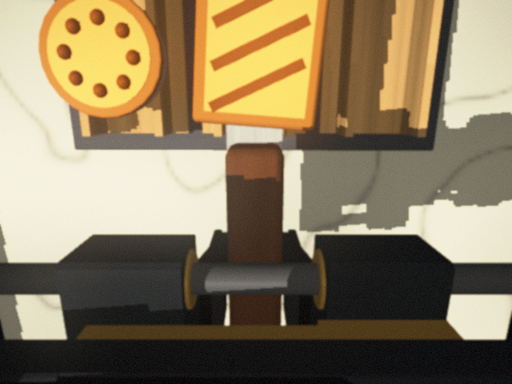

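The blade is centred over bay_c: the rail ends read symmetric. Lowering to set the tart down, then withdrawing.

Request:
move_arm:
  series:
    - [0,0,0.005,0]
    - [0,0,0.011,0]
    - [0,0,0.018,0]
    - [0,0,0.024,0]
    - [0,0,0.028,0]
    - [0,0,0.031,0]
    - [0,0,0.034,0]
    - [0,0,0.037,0]
    - [0,0,0.041,0]
    - [0,0,0.046,0]
    - [0,0,0.05,0]
    - [0,0,0.05,0]
    - [0,0,0.05,0]
    - [0,0,0.05,0]

```text
time: 35.2
ee_pos: [0.5638, -0.0178, 0.0888]
eef_rot: [1.0, -0.032, 0.0, 0.0]
ft_force: [0.5, 0.5, -2.0]
width: 0.0237
```

```bash
python3 -c "
from bl import *
plan(at('c',-.215,.087));snap('wrist','w19');tart('w19',.058,.075);rails('w19')
"
```

```text
t 35.2 at [ 0.5638 -0.0178  0.0888] th -3.62 w 0.0237 q [ 0.49  0.39 -0.65  1.75  0.26  1.09 -1.88] tilt 0.02 F [ 0.5  0.5 -2. ]
[np.float64(-0.1125), np.float64(0.0004), np.float64(0.0018), np.float64(0.0005)] rows>= 2.3
n 17677 ((92.23030090332031, -11.32089614868164), (65.73291778564453, 98.97064208984375), 4.437629222869873) x [0.057  0.1203] y [-0.0357  0.039 ]
rail [104   0  42 144 882] [ 0.0484 -0.0884  0.0408] [ 0.1264 -0.0611  0.0477]
rail [ 365    0   26  144 1727] [0.0481 0.0676 0.0427] [0.1263 0.0746 0.0478]
rail [ 453    0   37  145 1907] [0.0477 0.1212 0.0428] [0.1261 0.1295 0.0478]
rail [ 38 114  18  29 338] [ 0.049  -0.1282  0.0429] [ 0.0656 -0.121   0.0476]
rail [204 124  12  20 195] [ 0.0483 -0.0298  0.0432] [ 0.0597 -0.0237  0.0474]
rail [294 132  11  12 122] [0.0483 0.024  0.0432] [0.0551 0.0304 0.0465]
```

View pics/w19.png

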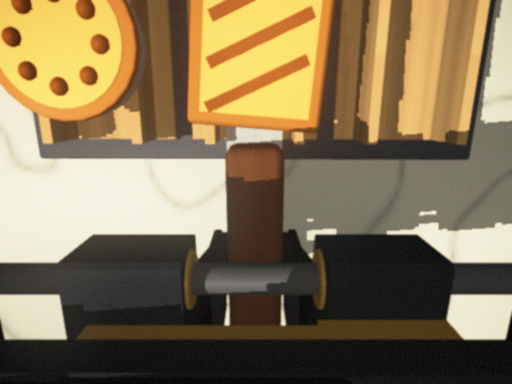

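The rectangular tart now rests on the rails of bay_c with the blade free under it. Withdrawing and shifting across to bay_a.

Request:
move_arm:
  series:
    - [-0.006,0,0,0]
    - [-0.016,0,0,0]
    - [-0.03,0,0,0]
    - [-0.046,0,0,0]
    - [-0.064,0,0,0]
    - [-0.082,0,0,0]
    - [-0.098,0,0,0]
    - [-0.113,0,0,0]
    - [-0.113,-0.03,0,0]
    - [-0.113,-0.06,0,0]
    - [-0.113,-0.085,0,0]
    - [-0.113,-0.098,0,0]
    - [-0.113,-0.098,0,0]
    - [-0.113,-0.098,0,0]
    - [-0.113,-0.098,0,0]

```text
time: 36.75
ee_pos: [0.4568, 0.0859, 0.0884]
eef_rot: [0.999, -0.032, -0.0, 0.0]
ft_force: [0.6, -0.1, -3.0]
width: 0.0236
```

```bash
python3 -c "
from bl import *
plan(at('a',-.215,.087),at('a',-.1,.087));snap('wrist','w20');blade('w20');snap('top','t20');crop('t20',195,135,330,235,5.5,'c20')
"
```

```text
t 36.75 at [0.4568 0.0859 0.0884] th -3.7 w 0.0236 q [ 0.45  0.19 -0.78  1.99  0.15  1.02 -2.04] tilt 0.05 F [ 0.6 -0.1 -3. ]
[np.float64(0.0009), np.float64(-0.0008), np.float64(0.0014), np.float64(-0.0009)] rows>= 0.0
[np.float64(0.1159), np.float64(-0.0009), np.float64(0.0014), np.float64(-0.0009)] rows>= 2.3
blade pts 7411
((94.13511657714844, -0.06178855895996094), (36.155033111572266, 72.08126831054688), 89.87831115722656) x [0.0588 0.1293] y [-0.0177  0.0177]
z plane [0.0009 0.0037 0.0596] top z at x=.1 0.0597 world top [0.5566 0.0794 0.0287]
```

View pics/c20.png

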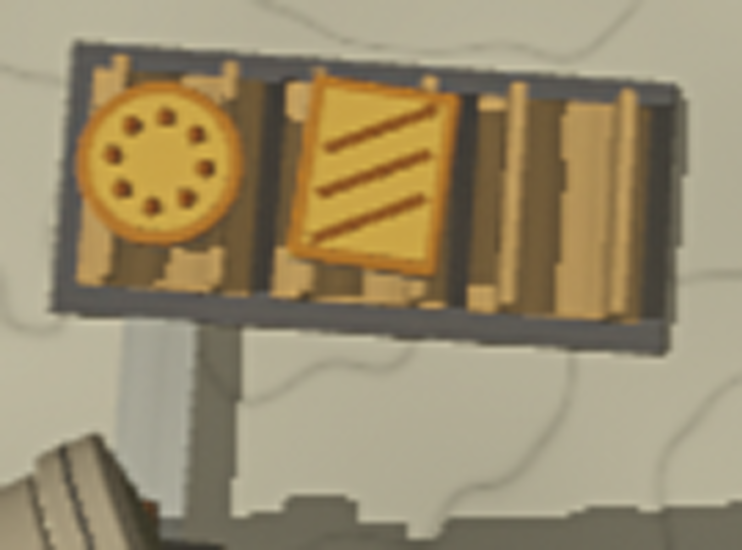

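The rectangular tart sits flat in the middle bay, and the blade is lined up with bay_a. Sliding it under the round tart.

Request:
move_arm:
  series:
    - [0.01,-0.001,0,0]
    - [0.025,-0.001,0,0]
    - [0.04,-0.001,0,0]
    - [0.055,-0.001,0,0]
    - [0.07,-0.001,0,0]
    - [0.085,-0.001,0,0]
    - [0.1,-0.001,0,0]
    - [0.11,-0.001,0,0]
    - [0.115,-0.001,0,0]
    - [0.115,-0.001,0,0]
    - [0.115,-0.001,0,0]
    - [0.115,-0.001,0,0]

```text
time: 38.05
ee_pos: [0.5714, 0.0809, 0.0886]
eef_rot: [1.0, -0.031, -0.0, 0.0]
ft_force: [-0.4, -0.9, -3.0]
width: 0.0235
```

```bash
python3 -c "
from bl import *
plan();snap('wrist','w21');tart('w21',.058,.075);rails('w21')
"
```

```text
t 38.05 at [0.5714 0.0809 0.0886] th -3.61 w 0.0235 q [ 0.36  0.43 -0.71  1.72  0.31  1.11 -2.08] tilt 0.02 F [-0.4 -0.9 -3. ]
n 16133 ((90.85609436035156, -0.72271728515625), (78.55680847167969, 59.61469268798828), 89.93863677978516) x [0.0617 0.1202] y [-0.0392  0.0379]
rail [362   0  22 122 304] [0.0615 0.0638 0.0407] [0.1259 0.0695 0.0477]
rail [295  99  13  47 437] [0.047  0.025  0.0428] [0.0739 0.0313 0.0475]
rail [205 106  12  40 378] [ 0.0471 -0.0289  0.0426] [ 0.07   -0.0226  0.0471]
rail [367 124  13  22 227] [0.0469 0.0683 0.0428] [0.0595 0.0753 0.0475]
rail [454 133  16  14 161] [0.0464 0.1223 0.0433] [0.0543 0.1303 0.0477]
```

View pics/w21.png

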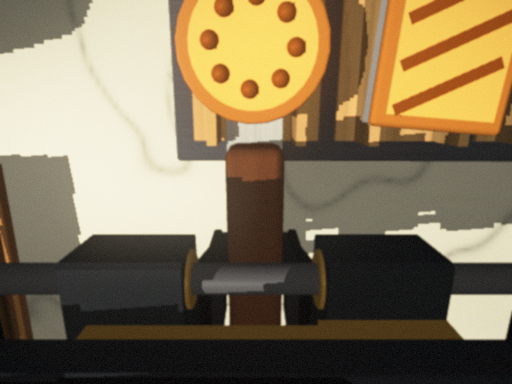

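The blade is under the round tart, with rails at -26 and +28 mm. Lifting high enough to pass over the rectangular tart.

Request:
move_arm:
  series:
    - [0,0,-0.004,0]
    - [0,0,-0.008,0]
    - [0,0,-0.012,0]
    - [0,0,-0.015,0]
    - [0,0,-0.018,0]
    - [0,0,-0.022,0]
    - [0,0,-0.028,0]
    - [0,0,-0.036,0]
    - [0,0,-0.045,0]
    - [0,0,-0.054,0]
    - [0,0,-0.063,0]
    - [0,0,-0.071,0]
    - [0,0,-0.075,0]
    - [0,0,-0.075,0]
    - [0,0,-0.075,0]

```text
time: 39.6
ee_pos: [0.5717, 0.0808, 0.1633]
eef_rot: [0.999, -0.032, -0.0, 0.0]
ft_force: [-0.0, -0.7, -3.8]
width: 0.0236
```

```bash
python3 -c "
from bl import *
plan(at('b',-.1,.163));snap('wrist','w22');tart('w22',.105,.145)
"
```

```text
t 39.6 at [0.5717 0.0808 0.1633] th -3.63 w 0.0236 q [ 0.38  0.36 -0.73  1.64  0.25  1.24 -2.04] tilt 0.02 F [-0.  -0.7 -3.8]
[np.float64(0.0007), np.float64(0.1973), np.float64(0.0003), np.float64(0.0004)] rows>= 3.9
n 14851 ((88.37749481201172, -0.7380294799804688), (79.17316436767578, 73.57658386230469), 89.99315643310547) x [0.0611 0.1246] y [-0.0393  0.038 ]
```

View pics/w22.png

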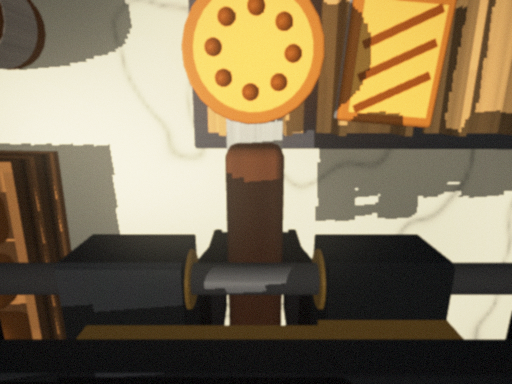

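The round tart is level on the blade. Carrying it over to bay_b.

Request:
move_arm:
  series:
    - [0,0.002,0,0]
    - [0,0.006,0,0]
    - [0,0.012,0,0]
    - [0,0.02,0,0]
    - [0,0.03,0,0]
    - [0,0.042,0,0]
    - [0,0.056,0,0]
    - [0,0.071,0,0]
    - [0,0.086,0,0]
    - [0,0.101,0,0]
    - [0,0.116,0,0]
    - [0,0.131,0,0]
    - [0,0.146,0,0]
    - [0,0.159,0,0]
    - [0,0.171,0,0]
    - [0,0.181,0,0]
    - [0,0.189,0,0]
    - [0,0.194,0,0]
    - [0,0.197,0,0]
    - [0,0.197,0,0]

```text
time: 41.65
ee_pos: [0.5594, -0.1158, 0.1636]
eef_rot: [0.999, -0.032, 0.0, 0.0]
ft_force: [0.0, -0.5, -3.6]
width: 0.0234
```

Request:
move_arm:
  series:
    - [0,0,0,0]
    - [0,0,0.006,0]
    - [0,0,0.014,0]
    - [0,0,0.023,0]
    - [0,0,0.025,0]
    - [0,0,0.025,0]
    - [0,0,0.025,0]

```text
time: 42.35
ee_pos: [0.5595, -0.1157, 0.1387]
eef_rot: [1.0, -0.032, 0.0, 0.0]
ft_force: [-0.5, 0.9, -4.3]
width: 0.0234
```

```bash
python3 -c "
from bl import *
plan(at('b',-.101,.138));snap('wrist','w23');tart('w23',.085,.115);rails('w23')
"
```

```text
t 42.35 at [ 0.5595 -0.1157  0.1387] th -3.62 w 0.0234 q [ 0.66  0.35 -0.64  1.69  0.22  1.18 -1.67] tilt 0.01 F [-0.5  0.9 -4.3]
[np.float64(-0.0005), np.float64(0.0005), np.float64(0.0007), np.float64(0.0005)] rows>= 0.0
n 14841 ((92.50204467773438, -0.652801513671875), (64.44902801513672, 79.42292785644531), 0.16636325418949127) x [0.061  0.1244] y [-0.0393  0.038 ]
rail [   1    0   35  139 1528] [ 0.0466 -0.1728  0.0927] [ 0.1396 -0.1642  0.0979]
rail [421   0  12  11  68] [0.1333 0.1135 0.091 ] [0.1396 0.1201 0.0977]
rail [166   7   3 120 180] [ 0.0556 -0.0642  0.0909] [ 0.1342 -0.0578  0.0959]
rail [286 109  10  31 235] [0.0458 0.0241 0.0932] [0.0677 0.0302 0.0978]
rail [214 112   9  28 223] [ 0.0459 -0.0299  0.0933] [ 0.0656 -0.0237  0.0977]
rail [ 82 124  12  15 147] [ 0.0465 -0.1284  0.0928] [ 0.0571 -0.121   0.0978]
rail [155 129  10  10  84] [ 0.0465 -0.0739  0.0935] [ 0.0534 -0.0676  0.0978]
```

View pics/w23.png

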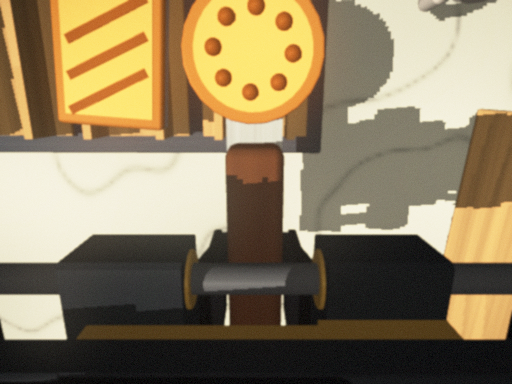

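It's centred over bay_b, with rails at ±27 mm. Lowering, then withdrawing.

Request:
move_arm:
  series:
    - [0,0,0.005,0]
    - [0,0,0.011,0]
    - [0,0,0.018,0]
    - [0,0,0.024,0]
    - [0,0,0.028,0]
    - [0,0,0.031,0]
    - [0,0,0.034,0]
    - [0,0,0.037,0]
    - [0,0,0.041,0]
    - [0,0,0.046,0]
    - [0,0,0.05,0]
    - [0,0,0.05,0]
    - [0,0,0.05,0]
    - [0,0,0.05,0]

```text
time: 43.8
ee_pos: [0.5596, -0.1157, 0.0888]
eef_rot: [1.0, -0.032, 0.0, 0.0]
ft_force: [0.2, -0.2, -2.7]
width: 0.0233
```

Request:
move_arm:
  series:
    - [-0.006,0,0,0]
    - [-0.016,0,0,0]
    - [-0.03,0,0,0]
    - [-0.046,0,0,0]
    - [-0.064,0,0,0]
    - [-0.082,0,0,0]
    - [-0.098,0,0,0]
    - [-0.114,0,0,0]
    - [-0.114,-0.03,0,0]
    - [-0.114,-0.06,0,0]
    - [-0.114,-0.085,0,0]
    - [-0.114,-0.098,0,0]
    - [-0.114,-0.098,0,0]
    - [-0.114,-0.098,0,0]
    - [-0.114,-0.098,0,0]

```text
time: 45.3
ee_pos: [0.4515, -0.0119, 0.0885]
eef_rot: [0.999, -0.032, -0.0, 0.0]
ft_force: [0.0, 0.5, -2.4]
width: 0.0232
```

```bash
python3 -c "
from bl import *
plan(at('c',-.215,.087),at('c',-.1,.087));snap('wrist','w24');blade('w24');snap('top','t24');crop('t24',195,135,330,235,5.5,'c24')
"
```

```text
t 45.3 at [ 0.4515 -0.0119  0.0885] th -3.71 w 0.0232 q [ 0.65  0.15 -0.76  2.02  0.12  1.01 -1.8 ] tilt 0.04 F [ 0.   0.5 -2.4]
[np.float64(-0.0001), np.float64(-0.0008), np.float64(0.0015), np.float64(-0.001)] rows>= 0.0
[np.float64(0.1149), np.float64(-0.0009), np.float64(0.0015), np.float64(-0.001)] rows>= 2.3
blade pts 7401
((94.09486389160156, -0.0216064453125), (36.12738037109375, 71.93641662597656), 89.82254028320312) x [0.0588 0.1293] y [-0.0177  0.0176]
z plane [0.0015 0.0043 0.0595] top z at x=.1 0.0597 world top [ 0.5513 -0.0184  0.0288]
```

View pics/c24.png

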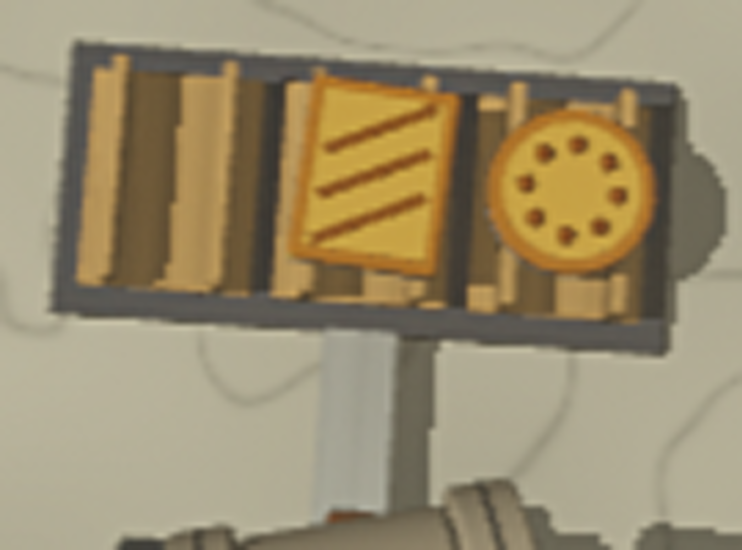

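Round tart centred in bay_b. Inserting under the rectangular tart again.

Request:
move_arm:
  series:
    - [0.01,-0.001,0,0]
    - [0.025,-0.001,0,0]
    - [0.04,-0.001,0,0]
    - [0.055,-0.001,0,0]
    - [0.07,-0.001,0,0]
    - [0.085,-0.001,0,0]
    - [0.1,-0.001,0,0]
    - [0.108,-0.001,0,0]
    - [0.112,-0.001,0,0]
    - [0.112,-0.001,0,0]
    - [0.112,-0.001,0,0]
    - [0.112,-0.001,0,0]

```text
time: 46.6
ee_pos: [0.5632, -0.0168, 0.0886]
eef_rot: [1.0, -0.032, -0.0, 0.0]
ft_force: [0.1, 0.7, -2.1]
width: 0.0232
```

```bash
python3 -c "
from bl import *
plan();snap('wrist','w25');tart('w25',.058,.075);rails('w25')
"
```

```text
t 46.6 at [ 0.5632 -0.0168  0.0886] th -3.62 w 0.0232 q [ 0.53  0.4  -0.7   1.75  0.29  1.09 -1.9 ] tilt 0.02 F [ 0.1  0.7 -2.1]
n 17752 ((90.51210021972656, 13.18283462524414), (65.15467834472656, 93.17269897460938), 4.237419605255127) x [0.0578 0.1203] y [-0.0339  0.0597]
rail [  21    0   36  142 1916] [ 0.0494 -0.1277  0.0424] [ 0.1265 -0.1196  0.0476]
rail [ 121    0   24  143 1723] [ 0.0489 -0.0733  0.0426] [ 0.1262 -0.066   0.0476]
rail [360   0  44 143 772] [0.0487 0.0594 0.0407] [0.1255 0.0877 0.0477]
rail [455 111  18  33 378] [0.0481 0.1222 0.0425] [0.0671 0.13   0.0477]
rail [206 123  11  20 204] [ 0.0489 -0.0289  0.0433] [ 0.0603 -0.0228  0.0476]
rail [295 131  11  12 127] [0.0488 0.0249 0.043 ] [0.0556 0.0311 0.0475]
```

View pics/w25.png

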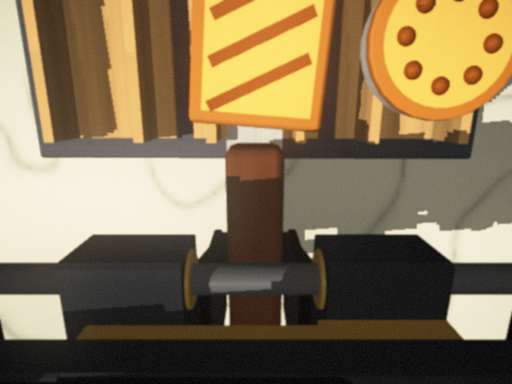

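Request:
move_arm:
  series:
    - [0,0,-0.004,0]
    - [0,0,-0.008,0]
    - [0,0,-0.012,0]
    - [0,0,-0.015,0]
    - [0,0,-0.018,0]
    - [0,0,-0.022,0]
    - [0,0,-0.027,0]
    - [0,0,-0.033,0]
    - [0,0,-0.039,0]
    - [0,0,-0.044,0]
    - [0,0,-0.048,0]
    - [0,0,-0.05,0]
    - [0,0,-0.05,0]
    - [0,0,-0.05,0]

```text
time: 48.05
ee_pos: [0.5635, -0.0168, 0.1384]
eef_rot: [1.0, -0.032, -0.0, 0.0]
ft_force: [-0.1, -0.3, -3.9]
width: 0.0234
```

Request:
move_arm:
  series:
    - [0,-0.002,0,0]
    - [0,-0.006,0,0]
    - [0,-0.012,0,0]
    - [0,-0.02,0,0]
    - [0,-0.029,0,0]
    - [0,-0.039,0,0]
    - [0,-0.049,0,0]
    - [0,-0.059,0,0]
    - [-0.001,-0.069,0,0]
    - [-0.001,-0.078,0,0]
    - [-0.001,-0.086,0,0]
    - [-0.001,-0.092,0,0]
    - [-0.001,-0.096,0,0]
    - [-0.001,-0.097,0,0]
    - [-0.001,-0.097,0,0]
    - [-0.001,-0.097,0,0]
    - [-0.001,-0.097,0,0]

```text
time: 49.75
ee_pos: [0.5688, 0.0796, 0.1385]
eef_rot: [0.999, -0.032, 0.0, 0.0]
ft_force: [-1.2, -0.6, -3.7]
width: 0.0232
```

```bash
python3 -c "
from bl import *
plan(at('a',-.1035,.138));snap('wrist','w26');tart('w26',.085,.115);rails('w26')
"
```

```text
t 49.75 at [0.5688 0.0796 0.1385] th -3.66 w 0.0232 q [ 0.4   0.38 -0.75  1.67  0.28  1.2  -2.05] tilt 0.02 F [-1.2 -0.6 -3.7]
[np.float64(0.0001), np.float64(0.0), np.float64(0.0005), np.float64(-0.0001)] rows>= 0.0
n 16187 ((92.8182601928711, 3.282154083251953), (69.43904113769531, 72.3641128540039), 4.390188694000244) x [0.057  0.1246] y [-0.0336  0.0404]
rail [ 344    0   20  135 1262] [0.0497 0.0672 0.0923] [0.1396 0.0742 0.0975]
rail [ 416    0   27  135 1379] [0.0496 0.1209 0.0927] [0.1395 0.1285 0.0975]
rail [474   0  38 135 938] [0.0495 0.1555 0.0906] [0.1394 0.186  0.0975]
rail [213 124   9  11  92] [ 0.0498 -0.0303  0.0926] [ 0.0572 -0.0242  0.0963]
rail [  0 159  25 104 564] [-0.0552 -0.1925  0.0905] [ 0.0315 -0.1883  0.0973]
rail [ 25 295  13  44 216] [-0.1283 -0.193   0.0905] [-0.0825 -0.1903  0.0975]
```

View pics/w26.png

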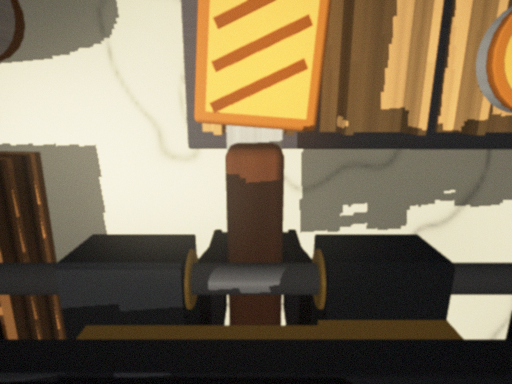

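The tart is over bay_a and the blade is centred on the rails. Setting it down and withdrawing.

Request:
move_arm:
  series:
    - [0,0,0.005,0]
    - [0,0,0.011,0]
    - [0,0,0.018,0]
    - [0,0,0.024,0]
    - [0,0,0.028,0]
    - [0,0,0.031,0]
    - [0,0,0.034,0]
    - [0,0,0.037,0]
    - [0,0,0.041,0]
    - [0,0,0.046,0]
    - [0,0,0.05,0]
    - [0,0,0.05,0]
    - [0,0,0.05,0]
    - [0,0,0.05,0]

```text
time: 51.2
ee_pos: [0.5689, 0.0801, 0.0887]
eef_rot: [1.0, -0.032, 0.0, -0.0]
ft_force: [0.8, 0.0, -3.0]
width: 0.0233
```

Request:
move_arm:
  series:
    - [-0.006,0,0,0]
    - [-0.016,0,0,0]
    - [-0.03,0,0,0]
    - [-0.046,0,0,0]
    - [-0.064,0,0,0]
    - [-0.082,0,0,0]
    - [-0.098,0,0,0]
    - [-0.114,0,0,0]
    - [-0.13,0,0,0]
    - [-0.13,0,-0.04,0]
    - [-0.13,0,-0.08,0]
    - [-0.13,0,-0.105,0]
    - [-0.13,0,-0.105,0]
    - [-0.13,0,-0.105,0]

```text
time: 52.6
ee_pos: [0.4385, 0.0881, 0.1932]
eef_rot: [0.999, -0.032, 0.0, 0.001]
ft_force: [-0.2, 0.5, -2.9]
width: 0.0235
```

```bash
python3 -c "
from bl import *
plan((.437,-.3486,.195,-6),(.437,-.3486,.0675,-6));snap('top','t27');crop('t27',195,135,330,235,5.5,'c27')
z=load('t27');W=world(z);d=z['d'];v,u=np.mgrid[:384,:512]
m=(W[...,2]>.052)&(W[...,2]<.08)&(v>140)&(v<205)&(u>200)&(u<325)&(d>0)
k,l,st,c=cv2.connectedComponentsWithStats(m.astype(np.uint8))
for i in range(1,k):
    if st[i,4]>100:
        q=W[l==i];a=cv2.minAreaRect((q[:,:2]*1000).astype(np.float32));cc=np.array(a[0])/1000-[.0015,.0028];print(a,np.percentile(q[:,2],[5,50,95]),{b:np.linalg.norm(cc-BAY[b]).round(4) for b in BAY})
"
```

```text
t 52.6 at [0.4385 0.0881 0.1932] th -3.63 w 0.0235 q [ 0.55 -0.   -0.83  1.91 -0.    1.23 -1.92] tilt 0.07 F [-0.2  0.5 -2.9]
[np.float64(0.0262), np.float64(0.4359), np.float64(-0.0018), np.float64(0.0413)] rows>= 8.7
[np.float64(0.0262), np.float64(0.4359), np.float64(0.1257), np.float64(0.0413)] rows>= 2.6
((673.35107421875, 72.3062744140625), (72.27403259277344, 89.82083129882812), 81.6770248413086) [0.06225777 0.06530642 0.06840492] {'c': np.float64(0.0945), 'a': np.float64(0.0035), 'b': np.float64(0.1925)}
((660.9712524414062, -118.51790618896484), (76.377197265625, 77.92031860351562), 44.96775436401367) [0.06184978 0.06516058 0.06884214] {'c': np.float64(0.0967), 'a': np.float64(0.1947), 'b': np.float64(0.0013)}
```

View pics/c27.png

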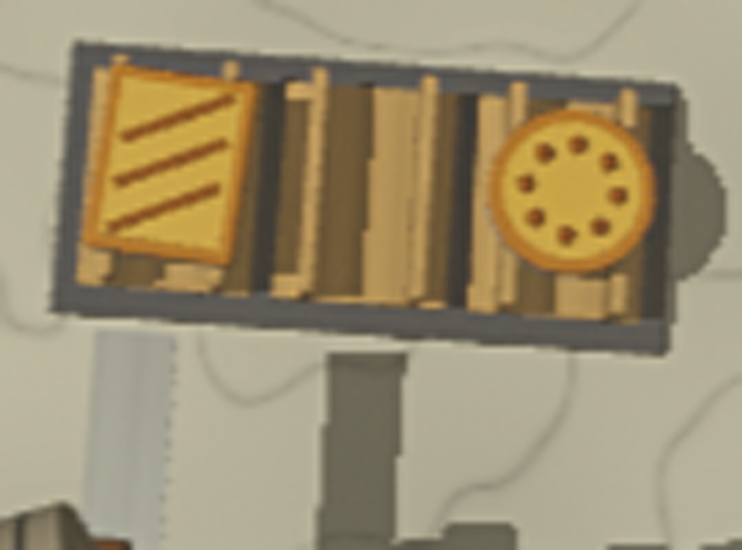

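The tarts have changed places, and measure 3.5 mm and 1.3 mm from their bay centres. Taking the lifter back to its board.

Request:
move_arm:
  series:
    - [0.002,0.03,0,0.003]
    - [0.004,0.065,0,0.006]
    - [0.006,0.1,0,0.01]
    - [0.008,0.14,0,0.013]
    - [0.011,0.18,0,0.017]
    - [0.013,0.22,0,0.021]
    - [0.016,0.26,0,0.025]
    - [0.018,0.3,0,0.029]
    - [0.021,0.34,0,0.033]
    - [0.023,0.38,0,0.037]
    - [0.025,0.415,0,0.04]
    - [0.026,0.435,0,0.041]
    - [0.026,0.435,0,0.041]
    - [0.026,0.435,0,0.041]
    - [0.026,0.435,0,0.041]

```text
time: 54.15
ee_pos: [0.438, -0.3456, 0.1931]
eef_rot: [0.999, -0.051, -0.0, -0.0]
ft_force: [0.4, -0.5, -2.2]
width: 0.0234
```

```bash
python3 -c "
from bl import *
plan((.437,-.3486,.0675,-6));snap('wrist','w28')
"
```

```text
t 54.15 at [ 0.438  -0.3456  0.1931] th -5.84 w 0.0234 q [ 0.94  0.23 -0.41  1.66  0.1   1.27 -1.16] tilt 0.06 F [ 0.4 -0.5 -2.2]
[np.float64(-0.0006), np.float64(0.003), np.float64(0.1256), np.float64(0.0028)] rows>= 2.5
```

View pics/w28.png

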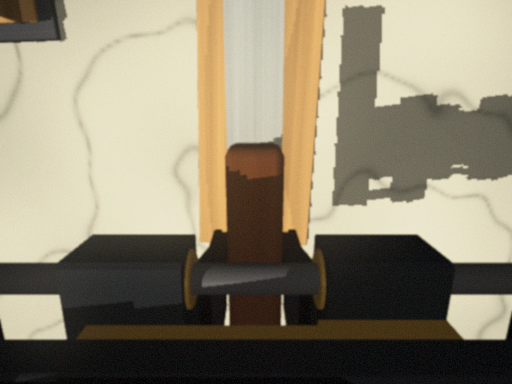

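Blade centred over the board (edges u≈198 and 320). Lowering slowly.

Request:
move_arm:
  series:
    - [0,0.001,0.025,0]
    - [0,0.002,0.05,0]
    - [0,0.002,0.075,0]
    - [0,0.002,0.095,0]
    - [0,0.002,0.108,0]
    - [0,0.002,0.116,0]
    - [0,0.002,0.12,0]
    - [0,0.002,0.123,0]
    - [0,0.002,0.125,0]
    - [0,0.002,0.126,0]
    - [0,0.002,0.126,0]
    - [0,0.002,0.126,0]

```text
time: 55.4
ee_pos: [0.4375, -0.3496, 0.0679]
eef_rot: [0.999, -0.052, 0.0, 0.0]
ft_force: [0.1, 0.1, -2.4]
width: 0.0238
```

```bash
python3 -c "
from bl import *
plan();snap('wrist','w29');blade('w29')
"
```

```text
t 55.4 at [ 0.4375 -0.3496  0.0679] th -5.97 w 0.0238 q [ 0.92  0.36 -0.39  1.79  0.16  1.02 -1.2 ] tilt 0.03 F [ 0.1  0.1 -2.4]
blade pts 12096
((94.7463607788086, 0.00543975830078125), (59.987159729003906, 73.48077392578125), 89.99575805664062) x [0.0588 0.1299] y [-0.0294  0.0294]
z plane [0.0024 0.0029 0.0611] top z at x=.1 0.0614 world top [ 0.5369 -0.36    0.0065]
```

Request:
move_arm:
  series:
    - [0,0,0.001,0]
    - [0,0,0.002,0]
    - [0,0,0.002,0]
    - [0,0,0.002,0]

```text
time: 55.85
ee_pos: [0.4374, -0.3496, 0.0665]
eef_rot: [0.999, -0.052, 0.0, 0.0]
ft_force: [-3.2, 2.8, 8.2]
width: 0.0235
```

Request:
move_arm:
  series:
    - [0,0,0,0]
    - [0,0,0,0]
    - [0,0,0,0]
    - [0,0,0,0]
    - [0,0,0,0]
    - [0,0,0,0]
    - [0,0,0,0]
    - [0,0,0,0]
    - [0,0,-0.03,0]
    - [0,0,-0.07,0]
    - [0,0,-0.11,0]
    - [0,0,-0.15,0]
    - [0,0,-0.19,0]
    - [0,0,-0.19,0]
    - [0,0,-0.19,0]
  claw: 1

```text
time: 57.35
ee_pos: [0.4377, -0.3497, 0.2563]
eef_rot: [0.999, -0.052, 0.001, 0.001]
ft_force: [0.6, 0.1, -0.1]
width: 0.0868
```

```bash
python3 -c "
from bl import *
plan();snap('wrist','w30');snap('scene','s30')
z=load('w30');W=world(z);d=z['d'];v,u=np.mgrid[:384,:512]
m=(W[...,2]>.08)&(W[...,2]<.11)&(v<262)&(u>205)&(u<305)&(d>0)
q=W[m];print(cv2.minAreaRect((q[:,:2]*1000).astype(np.float32)),np.percentile(q[:,2],[5,50,95]))
"
```

```text
t 57.35 at [ 0.4377 -0.3497  0.2563] th -5.97 w 0.0868 q [ 0.95  0.2  -0.41  1.57  0.08  1.39 -1.14] tilt 0.11 F [ 0.6  0.1 -0.1]
((437.24163818359375, -349.78631591796875), (23.976655960083008, 109.85482788085938), 83.50553894042969) [0.09306586 0.09558057 0.09690812]
```

View pics/w30.png

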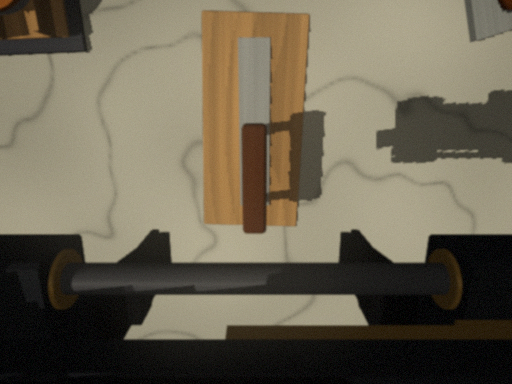

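View pics/s30.png

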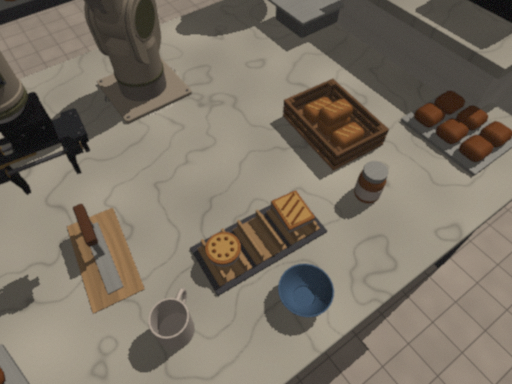

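The lifter lies flat on its board with its top at z=0.0956, so the grip point is at about 0.084. The tarts are swapped, and the jar and mug look in place. One last check of the rolls and bystanders from the top.

```bash
python3 -c "
from bl import *
snap('top','t31');z=load('t31');W=world(z)
crop('t31',60,120,330,295,2.9,'c31')
d=z['d']
def r(m):
    k,l,st,c=cv2.connectedComponentsWithStats((m&(d>0)).astype(np.uint8))
    for i in range(1,k):
        if st[i,4]>150: q=W[l==i];print(cv2.minAreaRect((q[:,:2]*1000).astype(np.float32)),np.percentile(q[:,2],[50,95]).round(3))
X,Y,Z=W[...,0],W[...,1],W[...,2]
r((Z>.06)&(X>.6)&(X<.9)&(Y<-.2)&(Y>-.4));r((Z>.06)&(X>.6)&(X<.9)&(Y<.4)&(Y>.2))
r((Z>.078)&(X>.36)&(X<.63)&(Y>.27)&(Y<.46));r((Z>.03)&(Z<.054)&(X>.39)&(X<.6)&(Y>.3)&(Y<.44))
"
```

```text
((735.8426513671875, -282.727783203125), (78.37805938720703, 103.26744842529297), 9.212516784667969) [0.08  0.091]
((719.3226928710938, 285.6517639160156), (60.79804229736328, 62.826595306396484), 89.08880615234375) [0.1   0.103]
((612.1954345703125, 334.98541259765625), (130.4629364013672, 13.550461769104004), 85.29927825927734) [0.066 0.069]
((496.985595703125, 367.005126953125), (87.37727355957031, 53.782073974609375), 85.01868438720703) [0.091 0.095]
((557.9572143554688, 364.010498046875), (86.7506332397461, 54.03388214111328), 87.78713989257812) [0.049 0.053]
((430.6174621582031, 369.037109375), (87.06733703613281, 53.92823791503906), 85.96739959716797) [0.049 0.053]
```

View pics/c31.png

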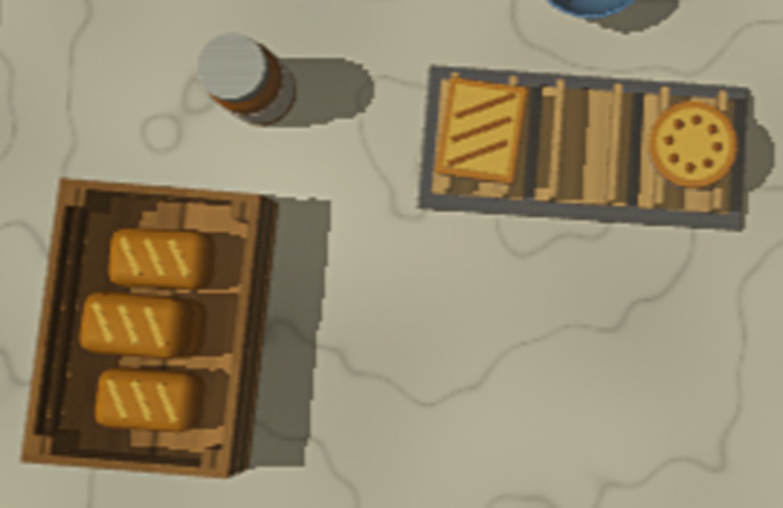

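All good: the mug and jar are within 1 mm of where they started, and the stacked roll's centre is at about 0.071. Handing the job in.

```bash
python3 -c "
from bench import r
print(r.close_job())"
```

```text
the job is handed in; nothing more can be done
None
```

The job is finished and handed in at about 57 s of the 210 s allowed; the hand-in gives no verdict.

- **Rolls:** all four are in the crate. Three lie on the floor and the fourth is stacked on the middle one, with its centre at about 0.071 m (limit 0.085 m). One roll needed a second grip because I lifted before the fingers had closed. The last roll had been knocked about 3 cm aside, so I measured it again before picking it up.
- **Tarts:** I moved the rectangular tart to bay_c, the round one to bay_b, then the rectangular one to bay_a. The last top-camera measurements put them 3.5 mm (rectangular) and 1.3 mm (round) from their bay centres. Their tops read about 65 mm, in line with resting flat on the rails.
- **Lifter:** it stands flat on the rest board with its handle centre at about 0.084 m (limit 0.092 m), released and with the arm well clear.
- **Jar and mug:** both are within 1 mm of where they started.
- **Disagreement between readings:** the top camera read about 1.5 mm (x) and 2.8 mm (y) off from the arm's own position. I corrected for this, and the wrist camera's view of the rails agreed to about 1 mm.

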